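Free the gate strap from the bench hold-down clip

TASK

The flat steel gate strap is held on its narrow bed by the sprung finger of the bench clip, whose nib sits in the hole at one end of the strap. Lift the finger by its knob until the nib is out of the hole, without pulling the strap off its bed, swing it about a quarter turn aside and let it down there; then take the strap out and lay it, not drop it, flat on the floor of the red seed tray, beside the small pot. Leave the tray and the pot standing in it where they are, and do not disturb the other tools or the jar.

Things in the scene. Friction and masses are not known exactly. Their poses are not given: they have to be found in the camera images.
- bed (a point): centre of the top face of the clip's bed bar, 30 mm above the bench. The bar is aluminium, 130 x 24 mm and 20 mm high, on the clip's board. x runs along the bar and the strap on it, towards the end that the finger holds; y from the bed towards the post; z up. The strap (36 mm wide) overhangs the bar by 6 mm on each side, with 20 mm free under the overhang
- clip: the fixed hold-down clip: a wooden board 150 x 145 x 10 mm screwed to the bench, with the bed bar, an upright post and a sprung steel finger on it. Origin on the bench under the bed's centre, axes as the bed's. The board reaches from -75 to 75 mm in x and from -35 to 110 mm in y
- pivot (a point): a fixed point on the axis of the clip's upright post, 60 mm above the bench; 50 mm in x and 85 mm in y from the bed's centre (bed axes, which are also this point's axes). The post's cap is 20 mm across and its top is 88 mm above the bench. The finger turns about this axis and slides up and down along it
- knob (a point): centre (half-way up) of the finger's upright round black knob, 20 mm in diameter and 34 mm tall, right above the nib and 85 mm from the post's axis; at the start 60 mm above the bench, its foot (the finger's top) at 43 mm. The finger is a steel bar 18 mm wide, 7 mm thick, from post to knob; the nib below, 9 mm in diameter, goes 5 mm down into the strap's hole
- clip_lift (a joint): height of the finger (m): 0 when it rests on the strap, -0.004 when it is let down with nothing under it, 0.035 at the upper stop. A spring pushes it down with about 6 N at 0 and 10 N at 0.035 and it weighs about 1.4 N; it comes down by itself when let go. The nib is out of the strap's hole above 0.005
- clip_swing (a joint): turn of the finger about the post (rad): 0 at the start, when it points from the post across to the bed (bed -y), nib in the strap's hole; grows counter-clockwise seen from above, the knob moving towards bed +x, past the end of the bed; at 1.57 it points along bed +x, quite clear of the strap; stop at 1.7. Light friction, stays where it is left
- strap_mid (a point): centre (half-way up) of the loose gate strap, a flat steel plate 130 x 36 x 6 mm of about 0.17 kg with a 17 mm hole 50 mm from the centre at each end. Axes: x along its length, z up. At the start it lies on the bed, its centre 33 mm above the bench
- tray: red plastic seed tray, an open box 200 x 260 x 40 mm with walls 4 mm thick and its floor's upper face 4 mm above the bench; the origin is at the centre of its underside, x along the 200 mm side, y along the 260 mm side, z up. It is loose, about 0.5 kg. The small pot stands in its -y end, and the +y end is empty
- small_pot_mid (a point): centre, half-way up, of the small terracotta pot standing in the tray's -y end: 55 mm across at the rim, 50 mm tall; leave it standing
- trowel_blade (a point): green plastic trowel, 280 mm long, lying on the bench near the robot; this point is on its blade, 30 mm from the tip; bystander
- fork_tines (a point): stainless steel hand fork with a wooden handle, 265 mm long, lying near the robot; this point is among its tines, 38 mm from their tips; bystander
- file: flat file with a wooden handle, 170 mm long, 20 mm high, lying on the bench along the clip board's edge on the side away from the post, about 60 mm in bed -y from the bed's centre line; bystander
- level: grey aluminium spirit level lying flat, 400 x 24 x 22 mm, on the far part of the bench; bystander
- jar_mid (a point): centre of a glass jar 60 mm across and 85 mm tall, in the slatted wooden crate (190 x 240 x 60 mm, fixed) that stands on the other side of the clip from the tray; bystander
- strap: the same gate strap again, with its origin at the centre of its underside, axes as for its centre
Not all that is in view belongs to the job. What is shaped like the clip but green or purple is not meant.

How it is judged:
By the outcome, as a careful person would: the job done as asked, in the order asked, and still so for the second after the job is handed in, with the robot touching nothing.
It also fails if it takes over 61 s, if anything falls off the work surface, if the arm or the gripper's body presses on something with over 40 N, if the wrist force passes 120 N, or if a joint passes its speed limit or range.

ROBOT

A 6-joint arm with a two-finger parallel gripper is mounted at the origin on the work surface. World frame = base frame: x ahead of the robot, y to its left, z up, the work surface at z = 0. Lengths are in mm, angles in rad, forces in N, time in s.
With the tool pointing down it reaches from about 275 to 750 mm from the base axis. Payload 10.2 kg.
Tool frame: the origin (TCP) lies at the very end of the fingers, on their centre line; the grasp point (between the pads) lies 19 mm behind it; y points along the fingers, x is the direction in which the jaws open and shut, and the axes are right-handed (so a half turn about y gives the same grasp; the last joint's range is limited). The gripper opens to 85 mm and grips with 20 to 120 N. Pads are 22 mm wide; open, the fingers measure 114 mm over their backs; the gripper's body (76 mm by 85 mm) begins 54 mm behind the grasp point. The pads swing forward as they close: fully open they stand 13 mm farther back than shut.
Start: joints at [-1.36, 0.313, 1.498, -0, 1.331, -0.223], TCP at [220.657, -476.384, 231.294] pointing down, gripper open.
Joint ranges: [-2.94, 2.94], [-0.97, 2.17], [0.19, 2.56], [-1.23, 4.37], [0.02, 3.11], [-2.88, 2.88]. Speed limits (rad/s): [2.39, 2.39, 3.01, 3.14, 3.14, 3.14].

INTERFACE

Orientations are given as a unit quaternion [w, x, y, z].
In Python, from rig import telemetry, imaging, ctrl gives the robot as it stands.
- The arm moves only by the shell command python3 -m handwheel 'ROWS' [FORCE]. ROWS is JSON, a list of rows, each an object with "delta_pos": the shift along the tool's x, y, z in cm, a list of three; "twist": the turn, a rotation vector about the tool's x, y, z in rad, a list of three; "jaw": the opening, from 0 (shut) to 1 (fully open). A call has exactly 10 rows; each row is the pose to reach, as a shift and turn from the pose commanded when the call began, along the tool's axes at that moment; what a row does not reach only later rows make up. A row lasts 1/12 s, in which the tool goes at most 41.7 mm and 7.16 degrees, less where a joint would pass 70% of its speed; a pose out of reach is approached as far as the arm can. A call with a gripper value outside its range is refused whole. The fingers move at their own pace and stop on an object; FORCE is the grip in N (left out, the last holds). Time passes only in rows, so rows that repeat a pose let the fingers close, or fill a call up. It gives the time, the measured TCP pose, the force and the opening at its end, in the units of the state.
- telemetry.sense(): the state, without advancing time (a new reading comes with each control period).
- imaging.capture(name): name is "scene" or "top" or "wrist"; returns a dict with "frame" (480x640x3 uint8, red, green, blue), "z_map" (480x640 float32, mm along the optical axis (not along the pixel's ray), 0 where there is no reading), "fx", "fy", "cx", "cy" (pixels), "D" ([k1, k2, p1, p2, k3] as OpenCV has them; the pictures are not rectified), "rvec" (rotation vector, rad) and "tvec" (3), from world to camera coordinates, as OpenCV has them. Camera axes: x right, y down, z forward; pixel columns grow to the right and rows downward; lengths in mm; the calibration is good to about 2 mm. A picture is of the moment at which its call begins.
- ctrl.finish_job(): hands the job in, once; it reports no verdict.
The state is a dict: "time_s": time; "joints": joint angles; "dq": joint speeds; "tau": joint torques, N m; "eef_pos": TCP position; "ee_rot": TCP orientation; "force": force on the tool from outside, world axes, zero at the start; "wrist_torque": the same for the moment, N m; "grip_width": opening from 0.0 (shut) to 1.0 (fully open).
Only numpy, scipy, OpenCV 4.12 (cv2) and the standard library are available. Lean on these libraries where they do the work, as an engineer would, in place of code of your own. Each camera call takes 0.05 s, during which the arm holds its last target.

## Working session

There is one attempt and no reset: what is moved stays moved. The work goes in short steps, Python scripts to look and compute and a shell command to move; the robot and the scene stay as the last step left them, time stands still between calls to the robot, and variables do not carry over. Pictures are saved under pics/ and viewed, and the job is handed in when it is done.

```bash
ls; mkdir -p pics
python3 - <<'E'
from rig import telemetry, imaging, ctrl
import cv2
s=telemetry.sense();print(s)
for n in("scene","top","wrist"):
    c=imaging.capture(n)
    cv2.imwrite(f"pics/a_{n}.png",c["frame"][:,:,::-1])
    import pickle;pickle.dump(c,open(f"a_{n}.pkl","wb"))
    print(n,c["fx"],c["cx"],c["cy"],c["D"],c["rvec"],c["tvec"])
E
```

```text
pics
{'time_s': 0.0, 'joints': array([-1.36035630e+00,  3.13476506e-01,  1.49845428e+00, -2.25756133e-05,
        1.33100910e+00, -2.23402886e-01]), 'dq': array([ 0.00049339, -0.00080199, -0.0001055 , -0.00122072,  0.00015095,
        0.00122156]), 'tau': array([ 1.26364437e-03, -4.12250590e+01, -2.59748733e+01, -5.88066086e-05,
        3.99627839e-03,  4.52236827e-05]), 'eef_pos': array([ 220.61476204, -476.10362562,  230.71504642]), 'ee_rot': array([ 0.59622888, -0.5955618 ,  0.38100865, -0.38032838]), 'force': array([-0.20519364, -0.42804167,  0.25586405]), 'wrist_torque': array([0.04238619, 0.00872145, 0.01148197]), 'grip_width': 1.0024562549318923}
scene 442.6466317836174 310.24533029002976 241.58252245828416 [-0.00809339  0.          0.          0.          0.        ] [ 1.76728377  1.41748207 -0.782955  ] [ -80.28597589 -231.21146605 1616.69359597]
top 590.6958136709387 329.07739753138435 229.88847544640578 [0.05981726 0.         0.         0.         0.        ] [ 2.09613525 -2.13595519  0.2158209 ] [ -23.00433397  546.69086701 1461.82229475]
wrist 332.90305511880206 319.3967540693821 242.95692515735252 [-0.05741563  0.          0.          0.          0.        ] [-2.42005359  1.54574747  0.24226918] [-524.74856408  -38.82603608  380.0852645 ]
```

View pics/a_scene.png

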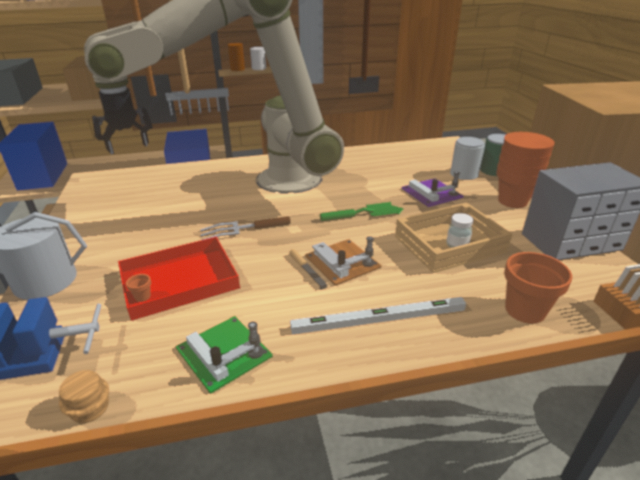

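View pics/a_top.png

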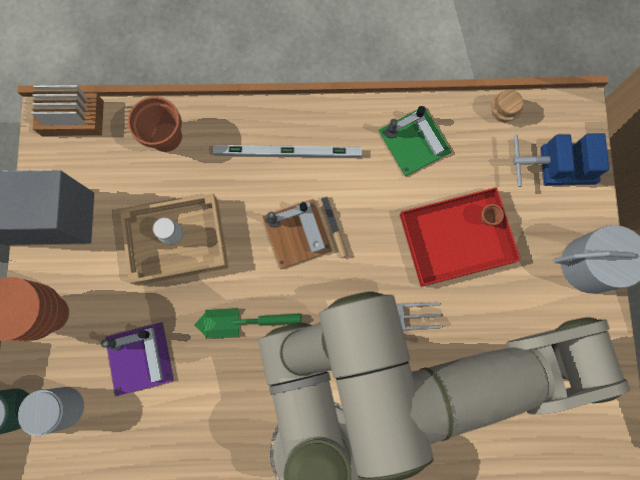

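View pics/a_wrist.png

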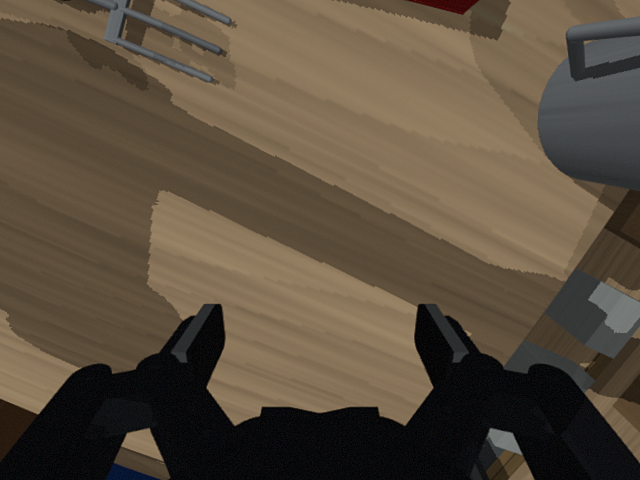

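```bash
cat > h.py <<'E'
import numpy as np,cv2,pickle
from scipy.spatial.transform import Rotation as R
def load(f): return pickle.load(open(f,'rb'))
def cam(c):
    K=np.array([[c["fx"],0,c["cx"]],[0,c["fy"],c["cy"]],[0,0,1.]])
    Rm=cv2.Rodrigues(np.array(c["rvec"],float))[0]; t=np.array(c["tvec"],float)
    return K,np.array(c["D"],float),Rm,t
def plane(c,uv,z):
    K,D,Rm,t=cam(c); p=cv2.undistortPoints(np.array(uv,float).reshape(-1,1,2),K,D)[:,0]
    d=np.c_[p,np.ones(len(p))]@Rm; o=-Rm.T@t
    return o+d*((z-o[2])/d[:,2])[:,None]
def cloud(c):
    K,D,Rm,t=cam(c); h,w=c["z_map"].shape
    u,v=np.meshgrid(np.arange(w),np.arange(h))
    p=cv2.undistortPoints(np.stack([u,v],-1).reshape(-1,1,2).astype(float),K,D)[:,0]
    z=c["z_map"].reshape(-1,1)
    X=(np.c_[p,np.ones(len(p))]*z-t)@Rm
    X[z[:,0]==0]=np.nan
    return X.reshape(h,w,3)
def proj(c,X):
    K,D,Rm,t=cam(c); return cv2.projectPoints(np.array(X,float).reshape(-1,1,3),cv2.Rodrigues(Rm)[0],t,K,D)[0][:,0]
def crop(c,x0,y0,x1,y1,s,name):
    im=cv2.resize(c["frame"][y0:y1,x0:x1,::-1],None,fx=s,fy=s,interpolation=cv2.INTER_CUBIC); cv2.imwrite(name,im)
E
python3 - <<'E'
from h import *
c=load('a_top.pkl'); crop(c,250,180,360,280,7,'pics/b1.png'); crop(c,390,180,530,295,5,'pics/b2.png')
X=cloud(c)
for n,uv in dict(post=(271,220),knob=(304,207),strap=(316,240),board=(285,250),board2=(290,235),tray=(450,240),pot=(492,208),wall=(401,211),bench=(350,270),jar=(163,228),file=(330,210)).items(): print(n,X[uv[1],uv[0]].round(1))
s=load('a_scene.pkl'); crop(s,280,225,390,300,7,'pics/b3.png')
E
```

```text
post [574.2 115.4  58.8]
knob [602.8  29.7  75.9]
strap [523.    0.9  41.2]
board [504.2  83.6   7.1]
board2 [542.9  69.8  13.2]
tray [ 522.  -350.7   11.5]
pot [ 600.8 -460.    34.4]
wall [ 605.1 -226.9    1.5]
bench [448.8 -86.4   1.1]
jar [551.9 381.9  88.8]
file [609.1 -36.9  11.3]
```

View pics/b1.png

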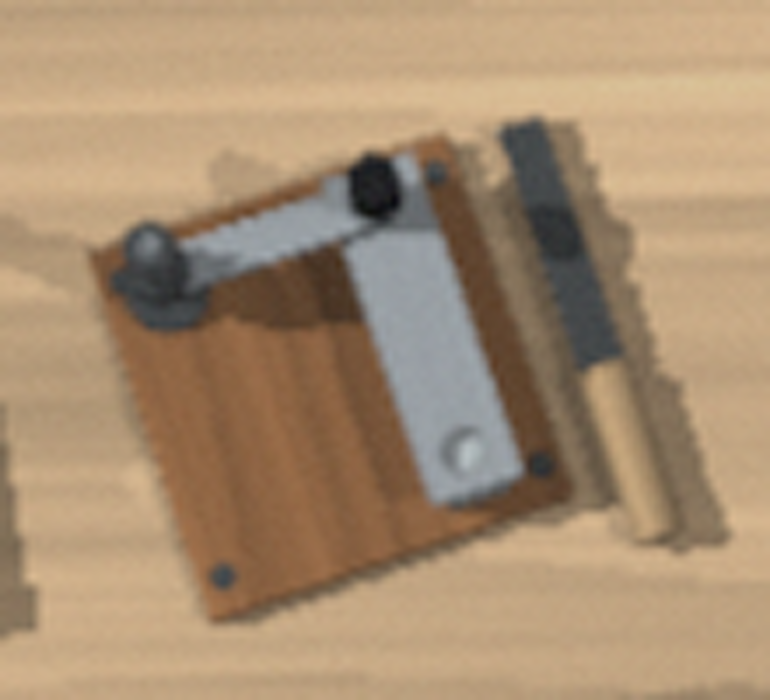

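View pics/b2.png

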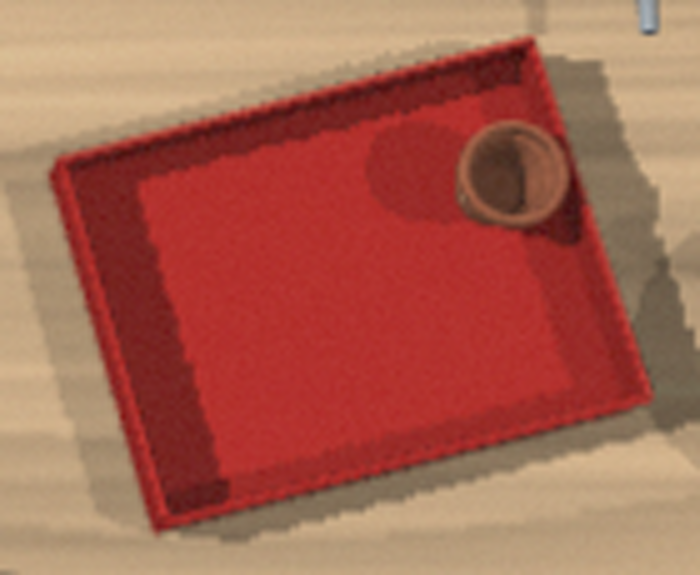

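View pics/b3.png

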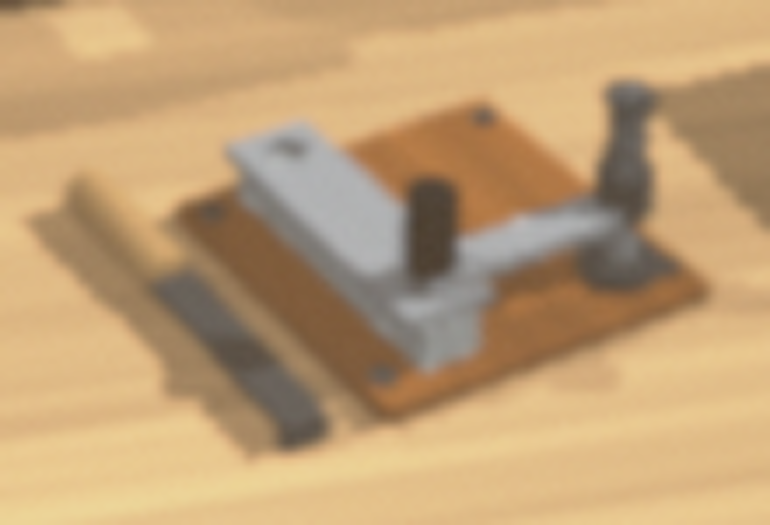

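Run:
```python
from h import *
c=load('a_top.pkl')
px=np.array([(92,250),(447,135),(572,497),(212,620)])/7-0.5+np.array([250,180])
P=plane(c,px,10)[:,:2]   # UL: x+75,y+110 ; UR: x+75,y-35; LR: x-75,y-35; LL x-75,y110
L=np.array([(75,110),(75,-35),(-75,-35),(-75,110.)])
def fit(L,P):
    R2,_=R.align_vectors(np.c_[P-P.mean(0),np.zeros(len(P))],np.c_[L-L.mean(0),np.zeros(len(P))])
    a=R2.as_rotvec()[2]; M=np.array([[np.cos(a),-np.sin(a)],[np.sin(a),np.cos(a)]])
    o=P.mean(0)-M@L.mean(0); print('yaw',a,'o',o.round(1),'res',(P-(L@M.T+o)).round(1).tolist()); return a,M,o
a,M,o=fit(L,P)
print('knob',M@[50,0]+o,'pivot',M@[50,85]+o)
# strap corners at z=36
q=np.array([(432,505),(525,474),(345,250)])/7-0.5+np.array([250,180]); print('strap lower corners',((plane(c,q,36)[:,:2]-o)@M).round(1).tolist())
q=np.array([(465,450)])/7-0.5+np.array([250,180]); print('hole',((plane(c,q,36)[:,:2]-o)@M).round(1).tolist())
q=np.array([(372,168)])/7-0.5+np.array([250,180]); print('knobtop',((plane(c,q,77)[:,:2]-o)@M).round(1).tolist())
q=np.array([(150,240)])/7-0.5+np.array([250,180]); print('posttop',((plane(c,q,88)[:,:2]-o)@M).round(1).tolist())
# tray rim outer corners z=40
q=np.array([(52,165),(532,38),(652,402),(158,530)])/5-0.5+np.array([390,180]); Q=plane(c,q,40)[:,:2]
# UL: +y? pot end -y (right, world -y) ; up = +x
Lt=np.array([(100,130),(100,-130),(-100,-130),(-100,130.)]); b,N,p=fit(Lt,Q)
q=np.array([(516,173)])/5-0.5+np.array([390,180]); print('pot tray',((plane(c,q,54)[:,:2]-p)@N).round(1).tolist())
# second view
s=load('a_scene.pkl')
q=np.array([(432,188)])/7-0.5+np.array([280,225]);K=plane(s,q,77);print('knobtop scene', K,((K[:,:2]-o)@M).round(1).tolist())
q=np.array([(484,100),(183,212),(395,415),(708,292)])/7-0.5+np.array([280,225]);print(((plane(s,q,10)[:,:2]-o)@M).round(1).tolist())
q=np.array([(232,150),(312,125)])/7-0.5+np.array([280,225]);print('strap corners sc',((plane(s,q,36)[:,:2]-o)@M).round(1).tolist())
```

```text
yaw 0.30881963371834165 o [560.3  16.4] res [[0.2, -1.6], [-1.3, 1.2], [0.5, 1.7], [0.7, -1.3]]
knob [607.98073891  31.57434726] pivot [582.14632156 112.55325118]
strap lower corners [[-64.3, 17.8], [-64.4, -18.3], [37.7, 18.1]]
hole [[-48.7, -0.2]]
knobtop [[54.0, 0.2]]
posttop [[51.6, 84.8]]
yaw 0.2381809092105 o [ 527.5 -368.6] res [[-2.0, -0.2], [0.1, -1.1], [0.9, -0.2], [1.0, 1.5]]
pot tray [[30.6, -96.2]]
knobtop scene [[604.59756492  32.46921899  77.        ]] [[47.0, 1.9]]
[[-75.1, 108.1], [-69.3, -34.7], [77.2, -31.4], [75.7, 106.2]]
strap corners sc [[-62.9, -16.3], [-61.9, 18.7]]
```

```bash
cat >> h.py <<'E'
A=0.309; O=np.array([560.3,16.4]); M=np.array([[np.cos(A),-np.sin(A)],[np.sin(A),np.cos(A)]])
def bed(x,y): return M@np.array([x,y])+O
def toolR(yaw): # tool x (jaws) at yaw in plane, tool y down
    x=np.array([np.cos(yaw),np.sin(yaw),0]); y=np.array([0,0,-1.]); return np.c_[x,y,np.cross(x,y)]
def now():
    from rig import telemetry
    s=telemetry.sense(); q=s["ee_rot"]; return s,np.array(s["eef_pos"]),R.from_quat([q[1],q[2],q[3],q[0]]).as_matrix()
def delta(p,yaw,p0=None,R0=None):
    if p0 is None: s,p0,R0=now()
    d=R0.T@(np.array(p)-p0)/10; t=R.from_matrix(R0.T@toolR(yaw)).as_rotvec(); return d.round(2),t.round(3)
E
python3 - <<'E'
from h import *
s,p,R0=now(); print(R0.round(3), 'yaw',np.arctan2(R0[1,0],R0[0,0]))
k=bed(50,0)
for y in (A,A-np.pi): print(y,delta([k[0],k[1],160],y))
E
```

```text
[[ 0.42  -0.     0.907]
 [-0.907  0.001  0.42 ]
 [-0.001 -1.     0.   ]] yaw -1.1370445909179863
0.309 (array([-29.79,   7.13,  56.49]), array([-1.000e-03, -1.446e+00, -1.000e-03]))
-2.832592653589793 (array([-29.79,   7.13,  56.49]), array([ 1.000e-03,  1.696e+00, -1.000e-03]))
```

```bash
python3 -m handwheel '[{"delta_pos":[-29.8,7.1,56.5],"twist":[0,-1.446,0],"jaw":1},{"delta_pos":[-29.8,7.1,56.5],"twist":[0,-1.446,0],"jaw":1},{"delta_pos":[-29.8,7.1,56.5],"twist":[0,-1.446,0],"jaw":1},{"delta_pos":[-29.8,7.1,56.5],"twist":[0,-1.446,0],"jaw":1},{"delta_pos":[-29.8,7.1,56.5],"twist":[0,-1.446,0],"jaw":1},{"delta_pos":[-29.8,7.1,56.5],"twist":[0,-1.446,0],"jaw":1},{"delta_pos":[-29.8,7.1,56.5],"twist":[0,-1.446,0],"jaw":1},{"delta_pos":[-29.8,7.1,56.5],"twist":[0,-1.446,0],"jaw":1},{"delta_pos":[-29.8,7.1,56.5],"twist":[0,-1.446,0],"jaw":1},{"delta_pos":[-29.8,7.1,56.5],"twist":[0,-1.446,0],"jaw":1}]' 60
python3 - <<'E'
from h import *
k=bed(50,0); print(delta([k[0],k[1],160],A))
E
```

```text
time_s: 0.98
eef_pos: [472.6, -145.1, 185.0]
ee_rot: [0.706, -0.706, -0.042, 0.042]
force: [0.5, -0.5, 0.2]
grip_width: 1.002
(array([15.53,  2.5 , 15.94]), array([-0.  , -0.19, -0.  ]))
```

```bash
python3 -m handwheel '[{"delta_pos":[15.5,2.5,15.9],"twist":[0,-0.19,0],"jaw":0.6},{"delta_pos":[15.5,2.5,15.9],"twist":[0,-0.19,0],"jaw":0.6},{"delta_pos":[15.5,2.5,15.9],"twist":[0,-0.19,0],"jaw":0.6},{"delta_pos":[15.5,2.5,15.9],"twist":[0,-0.19,0],"jaw":0.6},{"delta_pos":[15.5,2.5,15.9],"twist":[0,-0.19,0],"jaw":0.6},{"delta_pos":[15.5,2.5,15.9],"twist":[0,-0.19,0],"jaw":0.6},{"delta_pos":[15.5,2.5,15.9],"twist":[0,-0.19,0],"jaw":0.6},{"delta_pos":[15.5,2.5,15.9],"twist":[0,-0.19,0],"jaw":0.6},{"delta_pos":[15.5,2.5,15.9],"twist":[0,-0.19,0],"jaw":0.6},{"delta_pos":[15.5,2.5,15.9],"twist":[0,-0.19,0],"jaw":0.6}]'
python3 - <<'E'
from h import *
k=bed(50,0); print(delta([k[0],k[1],160],A))
from rig import imaging
c=imaging.capture("wrist");pickle.dump(c,open('c_wrist.pkl','wb'));cv2.imwrite('pics/c_wrist.png',c["frame"][:,:,::-1])
print('knobtop px',proj(c,[*k,77]),'pivot',proj(c,[*bed(50,85),88]),'bed corners',proj(c,[[*bed(x,y),10] for x,y in((75,110),(75,-35),(-75,-35))]))
E
```

```text
time_s: 1.82
eef_pos: [607.5, 27.3, 160.5]
ee_rot: [-0.699, 0.699, 0.106, -0.106]
force: [-0.4, -0.2, 0.9]
grip_width: 0.6
(array([0.17, 0.05, 0.4 ]), array([ 0.   , -0.007,  0.   ]))
knobtop px [[320.73421294 245.09037126]] pivot [[319.95696659 118.29137172]] bed corners [[350.17460336  91.06988304]
 [347.26759137 258.0872115 ]
 [188.69879411 259.08572968]]
```

View pics/c_wrist.png

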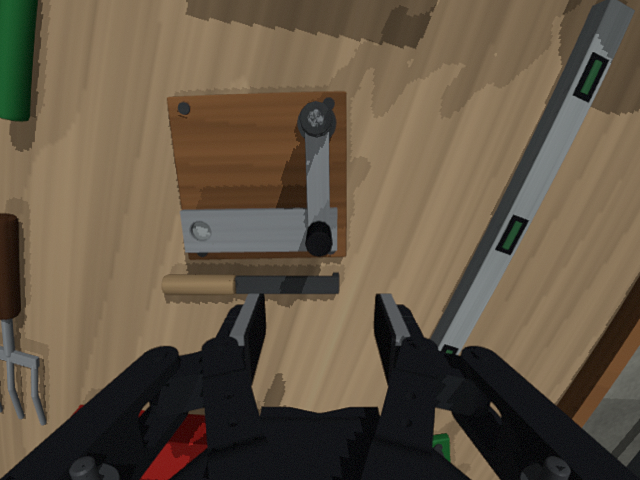

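Run:
```python
from h import *
c=load('c_wrist.pkl'); crop(c,150,70,370,310,3,'pics/c1.png')
K,D,Rm,t=cam(c); print('cam pos',-Rm.T@t,'axis',Rm[2])
s,p,_=now();print(p,'tcp px',proj(c,p))
X=cloud(c); g=c["frame"].astype(int).sum(2)
sub=(X[:,:,2]>60)&(X[:,:,2]<95); sub[:,:200]=0;sub[280:]=0
for nm,(a,b) in dict(post=(95,140),knob=(210,265)).items():
    m=sub.copy();m[:a]=0;m[b:]=0; v,u=np.nonzero(m); 
    P=X[m]; print(nm,len(u),u.mean(),v.mean(),P[:,2].min(),P[:,2].max(),'mid',np.median(P,0)); print((M.T@((P[:,:2].max(0)+P[:,:2].min(0))/2-O)))
```

```text
cam pos [584.83411106 102.04008938 303.02064268] axis [ 0.09145945 -0.29148714 -0.95219242]
[607.58284841  27.31253924 160.59564092] tcp px [[318.16808322 307.25188266]]
post 831 315.4524669073406 117.48616125150421 85.75936373080239 90.0437156150277 mid [579.30430648 112.17636619  87.92353908]
[47.15425813 85.35464702]
knob 676 318.5399408284024 240.47781065088756 60.055637570087136 78.48993638956232 mid [605.62111116  34.19609118  76.03325485]
[48.55622122  1.08550874]
```

View pics/c1.png

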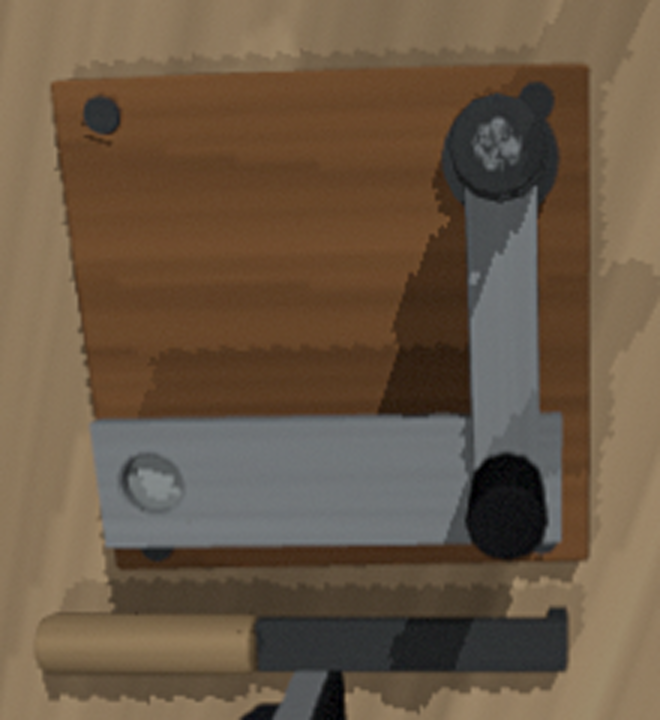

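Run:
```python
from h import *
k=bed(49.2,0.7); print(k,delta([k[0],k[1],48],A))
```

```text
[606.95692279  32.02886931] (array([ 0.08, 11.26,  0.47]), array([ 0.   , -0.007,  0.   ]))
```

```bash
python3 -m handwheel '[{"delta_pos":[0.1,1,0.5],"twist":[0,-0.007,0],"jaw":0.6},{"delta_pos":[0.1,2.5,0.5],"twist":[0,-0.007,0],"jaw":0.6},{"delta_pos":[0.1,4,0.5],"twist":[0,-0.007,0],"jaw":0.6},{"delta_pos":[0.1,5.5,0.5],"twist":[0,-0.007,0],"jaw":0.6},{"delta_pos":[0.1,7,0.5],"twist":[0,-0.007,0],"jaw":0.6},{"delta_pos":[0.1,8,0.5],"twist":[0,-0.007,0],"jaw":0.6},{"delta_pos":[0.1,8,0.5],"twist":[0,-0.007,0],"jaw":0.6},{"delta_pos":[0.1,8,0.5],"twist":[0,-0.007,0],"jaw":0.6},{"delta_pos":[0.1,8,0.5],"twist":[0,-0.007,0],"jaw":0.6},{"delta_pos":[0.1,8,0.5],"twist":[0,-0.007,0],"jaw":0.6}]' 40
python3 - <<'E'
from h import *
k=bed(49.2,0.7); print(delta([k[0],k[1],48],A))
from rig import imaging
for n in('wrist','top'):
    c=imaging.capture(n);pickle.dump(c,open(f'd_{n}.pkl','wb'))
    if n=='wrist': crop(c,180,150,500,390,2.5,'pics/d_wrist.png'); print('knob px',proj(c,[*k,77]),proj(c,now()[1]))
E
```

```text
time_s: 2.7
eef_pos: [607.8, 33.3, 81.3]
ee_rot: [-0.698, 0.699, 0.11, -0.109]
force: [-0.3, 0.9, 1.1]
grip_width: 0.597
(array([-0.13,  3.33, -0.09]), array([0.001, 0.001, 0.002]))
knob px [[315.5822056  304.72355495]] [[317.9320963  307.01626862]]
```

View pics/d_wrist.png

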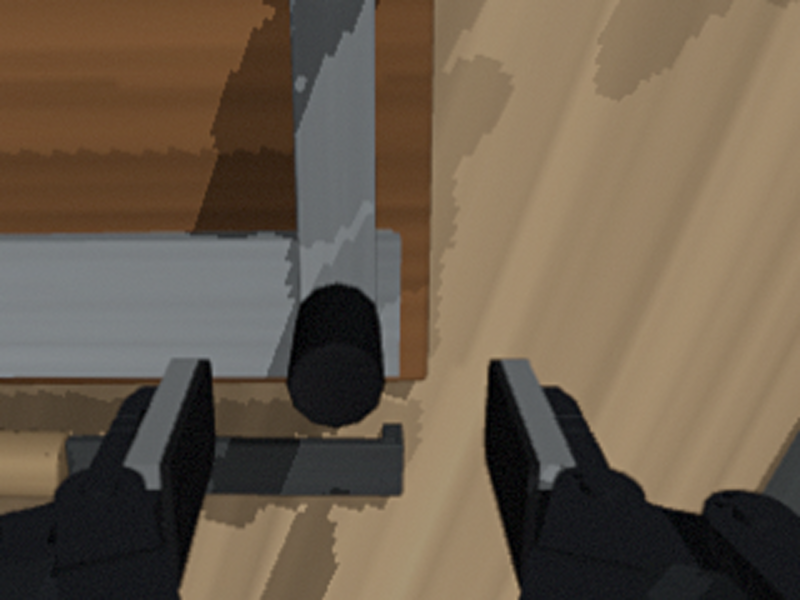

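```bash
python3 -m handwheel '[{"delta_pos":[-0.25,0.5,0.1],"twist":[0,0,0],"jaw":0.6},{"delta_pos":[-0.25,1.2,0.1],"twist":[0,0,0],"jaw":0.6},{"delta_pos":[-0.25,2,0.1],"twist":[0,0,0],"jaw":0.6},{"delta_pos":[-0.25,2.7,0.1],"twist":[0,0,0],"jaw":0.6},{"delta_pos":[-0.25,3.3,0.1],"twist":[0,0,0],"jaw":0.6},{"delta_pos":[-0.25,3.3,0.1],"twist":[0,0,0],"jaw":0.4},{"delta_pos":[-0.25,3.3,0.1],"twist":[0,0,0],"jaw":0.3},{"delta_pos":[-0.25,3.3,0.1],"twist":[0,0,0],"jaw":0.2},{"delta_pos":[-0.25,3.3,0.1],"twist":[0,0,0],"jaw":0.1},{"delta_pos":[-0.25,3.3,0.1],"twist":[0,0,0],"jaw":0.1}]' 40
python3 - <<'E'
from h import *
print(now()[0])
from rig import imaging
for n in('wrist',):
    c=imaging.capture(n);pickle.dump(c,open(f'e_{n}.pkl','wb'))
    crop(c,180,150,500,390,2.5,'pics/e_wrist.png')
E
```

```text
time_s: 3.63
eef_pos: [604.8, 33.6, 47.5]
ee_rot: [-0.699, 0.699, 0.109, -0.109]
force: [0.5, 0.1, -1.7]
grip_width: 0.221
{'time_s': 3.6333, 'joints': array([-1.37675783e-01,  6.78131242e-01,  1.44051744e+00,  7.72887011e-05,
        1.02241375e+00, -4.47760613e-01]), 'dq': array([ 1.44254410e-04,  1.70102978e-04,  8.78533029e-04, -4.46478614e-04,
       -1.93511784e-03, -3.19122310e-05]), 'tau': array([-1.46297738e-01, -5.37693214e+01, -2.21962577e+01, -6.28154492e-02,
        1.27103180e-01,  5.74276055e-03]), 'eef_pos': array([604.82320299,  33.62834138,  47.45977858]), 'ee_rot': array([-0.69859543,  0.69865896,  0.10936499, -0.10899256]), 'force': array([ 0.46452371,  0.07401593, -1.74659401]), 'wrist_torque': array([ 0.03445039, -0.09834505,  0.03973051]), 'grip_width': 0.22076355828007233}
```

View pics/e_wrist.png

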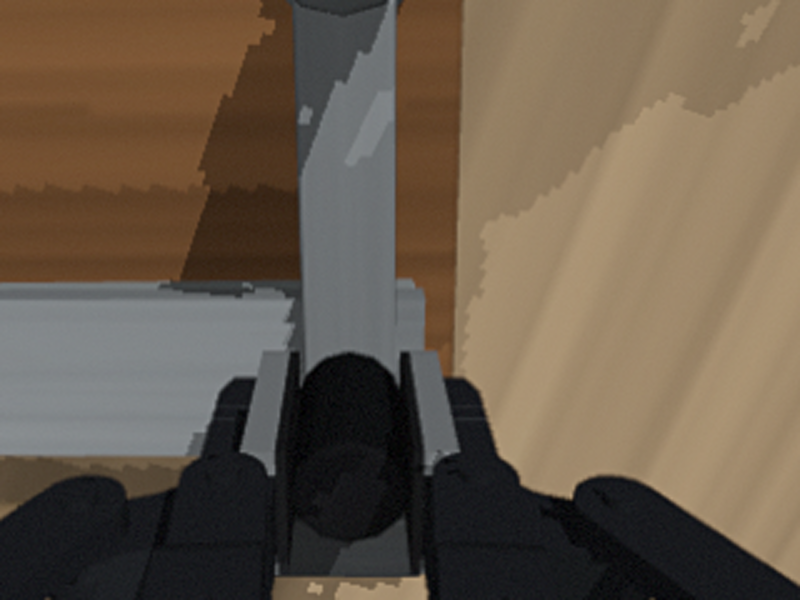

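```bash
sed -i 's/^A=0.309; O=np.array(\[560.3,16.4\])/A=0.309; O=np.array([557.7,16.6])/' h.py; python3 -m handwheel '[{"delta_pos":[0,-0.2,0],"twist":[0,0,0],"jaw":0.1},{"delta_pos":[0,-0.4,0],"twist":[0,0,0],"jaw":0.1},{"delta_pos":[0,-0.6,0],"twist":[0,0,0],"jaw":0.1},{"delta_pos":[0,-0.8,0],"twist":[0,0,0],"jaw":0.1},{"delta_pos":[0,-1.0,0],"twist":[0,0,0],"jaw":0.1},{"delta_pos":[0,-1.2,0],"twist":[0,0,0],"jaw":0.1},{"delta_pos":[0,-1.4,0],"twist":[0,0,0],"jaw":0.1},{"delta_pos":[0,-1.6,0],"twist":[0,0,0],"jaw":0.1},{"delta_pos":[0,-1.6,0],"twist":[0,0,0],"jaw":0.1},{"delta_pos":[0,-1.6,0],"twist":[0,0,0],"jaw":0.1}]' 50
python3 - <<'E'
from h import *
print(now()[0]['force'])
from rig import imaging
for n in('scene','wrist'):
    c=imaging.capture(n);pickle.dump(c,open(f'f_{n}.pkl','wb'))
    crop(c,*((180,150,500,390,2.5) if n=='wrist' else (280,225,390,300,7)),f'pics/f_{n}.png')
E
```

```text
time_s: 4.52
eef_pos: [604.5, 33.7, 63.3]
ee_rot: [0.699, -0.699, -0.109, 0.109]
force: [-0.3, 0.6, -8.5]
grip_width: 0.22
[-0.34217981  0.57291143 -8.52896929]
```

View pics/f_wrist.png

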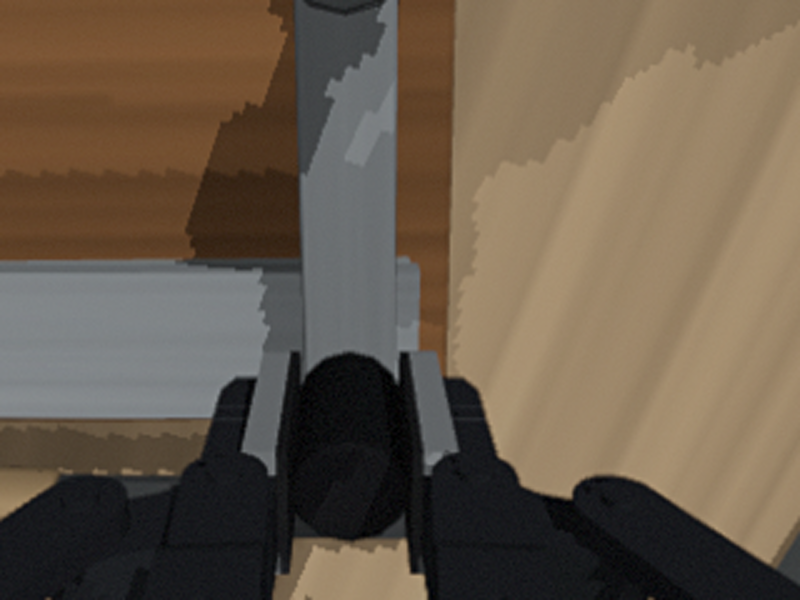

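View pics/f_scene.png

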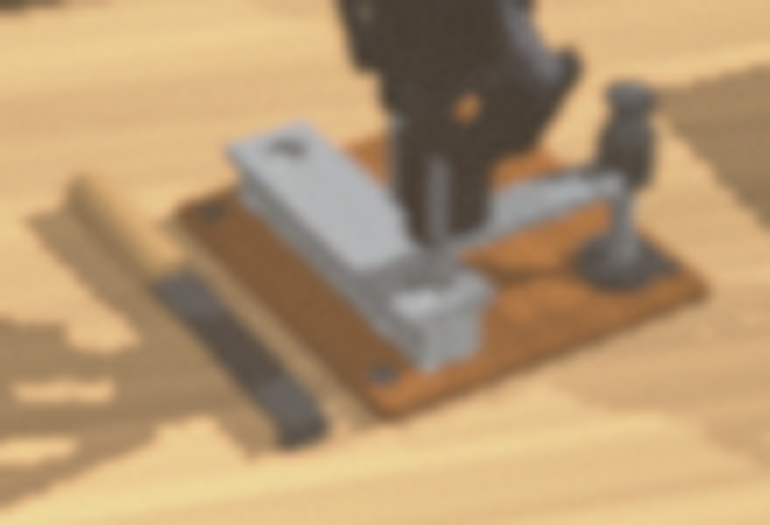

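```bash
python3 -m handwheel '[{"delta_pos":[0.755,0,0.034],"twist":[0,-0.09,0],"jaw":0.1},{"delta_pos":[1.504,0,0.136],"twist":[0,-0.18,0],"jaw":0.1},{"delta_pos":[2.24,0,0.304],"twist":[0,-0.27,0],"jaw":0.1},{"delta_pos":[2.96,0,0.539],"twist":[0,-0.36,0],"jaw":0.1},{"delta_pos":[3.654,0,0.836],"twist":[0,-0.45,0],"jaw":0.1},{"delta_pos":[4.319,0,1.195],"twist":[0,-0.54,0],"jaw":0.1},{"delta_pos":[4.949,0,1.612],"twist":[0,-0.63,0],"jaw":0.1},{"delta_pos":[5.539,0,2.085],"twist":[0,-0.72,0],"jaw":0.1},{"delta_pos":[6.084,0,2.608],"twist":[0,-0.81,0],"jaw":0.1},{"delta_pos":[6.58,0,3.179],"twist":[0,-0.9,0],"jaw":0.1}]'
python3 - <<'E'
from h import *
s,p,R0=now();print(s['force'],s['wrist_torque'],np.arctan2(R0[1,0],R0[0,0])-A, M.T@(p[:2]-O))
E
```

```text
time_s: 5.45
eef_pos: [656.6, 84.3, 62.3]
ee_rot: [0.581, -0.58, -0.402, 0.405]
force: [-5.9, 0.7, -8.5]
grip_width: 0.222
[-5.88114401  0.67737721 -8.46111124] [0.08831102 0.83150427 0.03411485] 0.905794894708575 [114.77315842  34.47277728]
```

```bash
python3 -m handwheel '[{"delta_pos":[0.755,0,0.034],"twist":[0,-0.09,0],"jaw":0.1},{"delta_pos":[1.504,0,0.136],"twist":[0,-0.18,0],"jaw":0.1},{"delta_pos":[2.24,0,0.304],"twist":[0,-0.27,0],"jaw":0.1},{"delta_pos":[2.96,0,0.539],"twist":[0,-0.36,0],"jaw":0.1},{"delta_pos":[3.654,0,0.836],"twist":[0,-0.45,0],"jaw":0.1},{"delta_pos":[4.319,0,1.195],"twist":[0,-0.54,0],"jaw":0.1},{"delta_pos":[4.949,0,1.612],"twist":[0,-0.63,0],"jaw":0.1},{"delta_pos":[5.282,0,1.868],"twist":[0,-0.68,0],"jaw":0.1},{"delta_pos":[5.282,0,1.868],"twist":[0,-0.68,0],"jaw":0.1},{"delta_pos":[5.282,0,1.868],"twist":[0,-0.68,0],"jaw":0.1}]'
python3 - <<'E'
from h import *
s,p,R0=now();print(s['force'],s['wrist_torque'],np.arctan2(R0[1,0],R0[0,0])-A, M.T@(p[:2]-O))
from rig import imaging
for n in('top','wrist','scene'):
    c=imaging.capture(n);pickle.dump(c,open(f'g_{n}.pkl','wb'))
    if n=='scene': crop(c,280,205,410,300,6,f'pics/g_{n}.png')
E
```

```text
time_s: 6.28
eef_pos: [656.7, 139.5, 61.8]
ee_rot: [0.415, -0.412, -0.571, 0.575]
force: [-8.1, -2.7, -9.6]
grip_width: 0.218
[-8.13482878 -2.72610495 -9.56199426] [-0.53174575  1.13330755  0.05625194] 1.5820169533204498 [131.7254277   86.95051284]
```

View pics/g_scene.png

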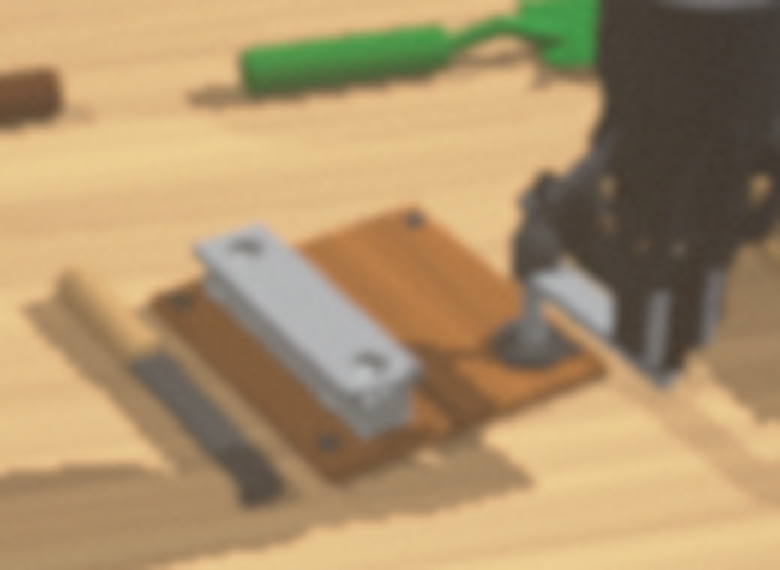

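```bash
python3 -m handwheel '[{"delta_pos":[0,0.3,0],"twist":[0,0,0],"jaw":0.1},{"delta_pos":[0,0.6,0],"twist":[0,0,0],"jaw":0.1},{"delta_pos":[0,0.9,0],"twist":[0,0,0],"jaw":0.1},{"delta_pos":[0,1.2,0],"twist":[0,0,0],"jaw":0.1},{"delta_pos":[0,1.5,0],"twist":[0,0,0],"jaw":0.1},{"delta_pos":[0,1.7,0],"twist":[0,0,0],"jaw":0.1},{"delta_pos":[0,1.85,0],"twist":[0,0,0],"jaw":0.1},{"delta_pos":[0,1.95,0],"twist":[0,0,0],"jaw":0.1},{"delta_pos":[0,1.95,0],"twist":[0,0,0],"jaw":0.1},{"delta_pos":[0,1.95,0],"twist":[0,0,0],"jaw":0.1}]'
python3 - <<'E'
from h import *
s,p,R0=now();print(s['force'],s['wrist_torque'],p)
E
```

```text
time_s: 7.27
eef_pos: [657.1, 139.3, 43.3]
ee_rot: [0.415, -0.413, -0.572, 0.575]
force: [-9.3, -3.4, -3.7]
grip_width: 0.218
[-9.34994604 -3.38678845 -3.67698653] [-0.53608841  1.47813626  0.01121797] [657.14205701 139.30726769  43.27193275]
```

```bash
python3 -m handwheel '[{"delta_pos":[0,0,0],"twist":[0,0,0],"jaw":0.25},{"delta_pos":[0,0,0],"twist":[0,0,0],"jaw":0.35},{"delta_pos":[0,0,0],"twist":[0,0,0],"jaw":0.5},{"delta_pos":[0,0,0],"twist":[0,0,0],"jaw":0.6},{"delta_pos":[0,-0.5,0],"twist":[0,0,0],"jaw":0.6},{"delta_pos":[0,-2,0],"twist":[0,0,0],"jaw":0.6},{"delta_pos":[0,-4,0],"twist":[0,0,0],"jaw":0.6},{"delta_pos":[0,-6,0],"twist":[0,0,0],"jaw":0.6},{"delta_pos":[0,-8,0],"twist":[0,0,0],"jaw":0.6},{"delta_pos":[0,-8,0],"twist":[0,0,0],"jaw":0.6}]'
python3 - <<'E'
from h import *
s,p,R0=now();print(s['force'],s['wrist_torque'],p)
q=bed(0,0);print(q,delta([*q,115],A+np.pi/2))
E
```

```text
time_s: 8.1
eef_pos: [660.8, 140.1, 129.0]
ee_rot: [-0.412, 0.416, 0.575, -0.571]
force: [0.4, -0.8, 0.7]
grip_width: 0.602
[ 0.44084955 -0.8471451   0.74738866] [ 0.0146995  -0.0176097  -0.02961614] [660.75893264 140.09100479 129.0395463 ]
[557.7  16.6] (array([-8.49,  1.32, 13.67]), array([ 0.008,  0.01 , -0.002]))
```

```bash
python3 -m handwheel '[{"delta_pos":[-2,0,3.4],"twist":[0.007,0.01,0],"jaw":0.6},{"delta_pos":[-4.3,0,6.8],"twist":[0.007,0.01,0],"jaw":0.6},{"delta_pos":[-6.4,0.5,10.2],"twist":[0.007,0.01,0],"jaw":0.6},{"delta_pos":[-8.5,1.3,13.7],"twist":[0.007,0.01,0],"jaw":0.6},{"delta_pos":[-8.5,1.3,13.7],"twist":[0.007,0.01,0],"jaw":0.6},{"delta_pos":[-8.5,1.3,13.7],"twist":[0.007,0.01,0],"jaw":0.6},{"delta_pos":[-8.5,1.3,13.7],"twist":[0.007,0.01,0],"jaw":0.6},{"delta_pos":[-8.5,1.3,13.7],"twist":[0.007,0.01,0],"jaw":0.6},{"delta_pos":[-8.5,1.3,13.7],"twist":[0.007,0.01,0],"jaw":0.6},{"delta_pos":[-8.5,1.3,13.7],"twist":[0.007,0.01,0],"jaw":0.6}]'
python3 - <<'E'
from h import *
s,p,R0=now();print(s['force'],p,M.T@(p[:2]-O))
q=bed(0,0);print(delta([*q,60],A+np.pi/2))
from rig import imaging
for n in('scene','wrist'):
    c=imaging.capture(n);pickle.dump(c,open(f'i_{n}.pkl','wb'))
    if n=='scene': crop(c,280,195,420,300,5.5,f'pics/i_{n}.png')
    else: cv2.imwrite('pics/i_wrist.png',c["frame"][:,:,::-1]); print('tcp px',proj(c,p),'strap mid',proj(c,[*q,36]))
E
```

```text
time_s: 8.93
eef_pos: [555.9, 17.0, 110.8]
ee_rot: [0.418, -0.415, -0.569, 0.573]
force: [-0.1, -0.2, -0.4]
grip_width: 0.598
[-0.14260201 -0.19068607 -0.39826724] [555.93927136  16.96762732 110.78196977] [-1.56553955  0.88566422]
(array([-0.09,  5.08, -0.19]), array([-0.007,  0.001, -0.   ]))
tcp px [[319.82106035 306.52181448]] strap mid [[318.42535774 256.76322541]]
```

View pics/i_scene.png

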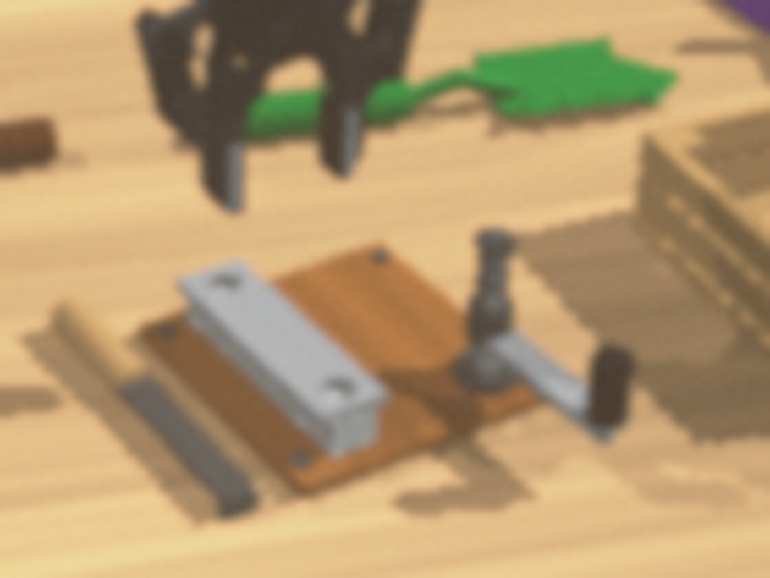

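View pics/i_wrist.png

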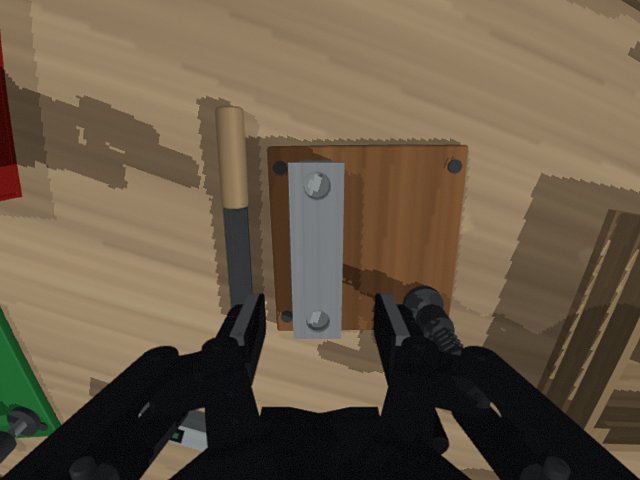

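Run:
```python
from h import *
c=load('i_wrist.pkl'); f=c["frame"]; hsv=cv2.cvtColor(f,cv2.COLOR_RGB2HSV)
X=cloud(c)
m=((X[:,:,2]>30)&(X[:,:,2]<42)&(hsv[:,:,1]<60)).astype(np.uint8); m[:150]=0;m[345:]=0;m[:,:280]=0;m[:,360:]=0
m=cv2.morphologyEx(m,cv2.MORPH_OPEN,np.ones((3,3)))
ct=max(cv2.findContours(m,cv2.RETR_EXTERNAL,cv2.CHAIN_APPROX_NONE)[0],key=cv2.contourArea)
P=plane(c,ct[:,0],36)[:,:2].astype(np.float32); r=cv2.minAreaRect(P); print(r, 'bed',M.T@(np.array(r[0])-O)); b=cv2.boxPoints(r);print(b)
v=b[1]-b[0];w=b[2]-b[1]; v=v if np.linalg.norm(v)>np.linalg.norm(w) else w; print('yaw',np.arctan(v[1]/v[0]))
h=plane(c,[(317,185),(317,320)],36);print(h, h.mean(0))
```

```text
((558.65673828125, 15.398870468139648), (129.7700958251953, 36.07697296142578), 17.914348602294922) bed [ 0.54615451 -1.43519181]
[[491.36896   12.604494]
 [502.466    -21.723375]
 [625.9445    18.193247]
 [614.8475    52.52112 ]]
yaw 0.31266436
[[510.7278519    0.6098201   36.        ]
 [605.51072196  30.77034052  36.        ]] [558.11928693  15.69008031  36.        ]
```

Run:
```python
from h import *
print(delta([558.5,15.5,38],.3127+np.pi/2))
```

```text
(array([-0.2 ,  7.27, -0.28]), array([-0.007, -0.003, -0.   ]))
```

```bash
python3 -m handwheel '[{"delta_pos":[-0.2,1,-0.28],"twist":[-0.007,-0.003,0],"jaw":0.6},{"delta_pos":[-0.2,2.5,-0.28],"twist":[-0.007,-0.003,0],"jaw":0.6},{"delta_pos":[-0.2,4,-0.28],"twist":[-0.007,-0.003,0],"jaw":0.6},{"delta_pos":[-0.2,5.5,-0.28],"twist":[-0.007,-0.003,0],"jaw":0.6},{"delta_pos":[-0.2,6.7,-0.28],"twist":[-0.007,-0.003,0],"jaw":0.6},{"delta_pos":[-0.2,7.3,-0.28],"twist":[-0.007,-0.003,0],"jaw":0.6},{"delta_pos":[-0.2,7.3,-0.28],"twist":[-0.007,-0.003,0],"jaw":0.6},{"delta_pos":[-0.2,7.3,-0.28],"twist":[-0.007,-0.003,0],"jaw":0.6},{"delta_pos":[-0.2,7.3,-0.28],"twist":[-0.007,-0.003,0],"jaw":0.6},{"delta_pos":[-0.2,7.3,-0.28],"twist":[-0.007,-0.003,0],"jaw":0.6}]'
python3 - <<'E'
from h import *
print(now()[1],delta([558.5,15.5,30],.3127+np.pi/2))
from rig import imaging
for n in('scene','wrist'):
    c=imaging.capture(n);pickle.dump(c,open(f'j_{n}.pkl','wb'))
    if n=='scene': crop(c,280,195,420,300,5.5,f'pics/j_{n}.png')
    else: crop(c,180,200,460,410,2.8,'pics/j_wrist.png')
E
```

```text
time_s: 9.87
eef_pos: [558.7, 15.0, 38.6]
ee_rot: [-0.416, 0.417, 0.572, -0.571]
force: [-0.5, -0.4, 0.4]
grip_width: 0.6
[558.67661828  15.02309909  38.58209234] (array([0.05, 0.86, 0.  ]), array([ 0.001, -0.   , -0.001]))
```

View pics/j_scene.png

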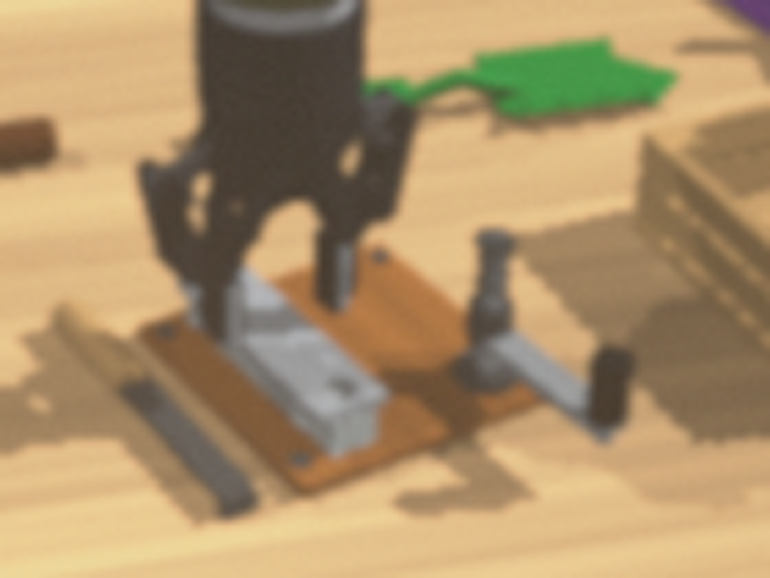

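View pics/j_wrist.png

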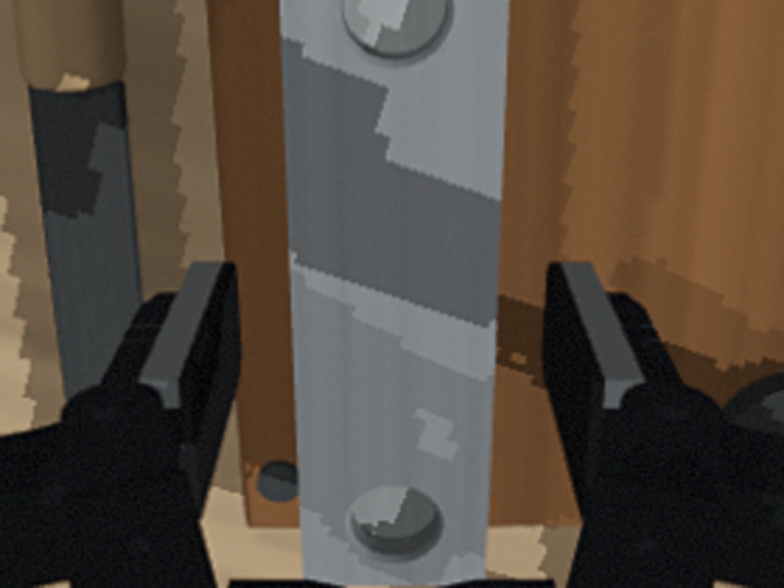

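```bash
python3 -m handwheel '[{"delta_pos":[0,0.3,0],"twist":[0,0,0],"jaw":0.6},{"delta_pos":[0,0.6,0],"twist":[0,0,0],"jaw":0.6},{"delta_pos":[0,0.85,0],"twist":[0,0,0],"jaw":0.6},{"delta_pos":[0,0.85,0],"twist":[0,0,0],"jaw":0.55},{"delta_pos":[0,0.85,0],"twist":[0,0,0],"jaw":0.5},{"delta_pos":[0,0.85,0],"twist":[0,0,0],"jaw":0.47},{"delta_pos":[0,0.85,0],"twist":[0,0,0],"jaw":0.44},{"delta_pos":[0,0.85,0],"twist":[0,0,0],"jaw":0.4},{"delta_pos":[0,0.85,0],"twist":[0,0,0],"jaw":0.35},{"delta_pos":[0,0.85,0],"twist":[0,0,0],"jaw":0.35}]' 50
python3 - <<'E'
from h import *
s,p,_=now(); print(p,s['force'],s['grip_width'])
from rig import imaging
for n in('scene','wrist'):
    c=imaging.capture(n);pickle.dump(c,open(f'k_{n}.pkl','wb'))
    if n=='scene': crop(c,280,195,420,300,5.5,f'pics/k_{n}.png')
    else: crop(c,180,200,460,410,2.8,'pics/k_wrist.png')
E
```

```text
time_s: 10.8
eef_pos: [558.3, 15.0, 29.7]
ee_rot: [-0.416, 0.416, 0.572, -0.572]
force: [-2.2, -0.3, 4.5]
grip_width: 0.4
[558.3250361   15.03744244  29.67748178] [-2.17665622 -0.29283067  4.48400781] 0.39965619917217154
```

View pics/k_wrist.png

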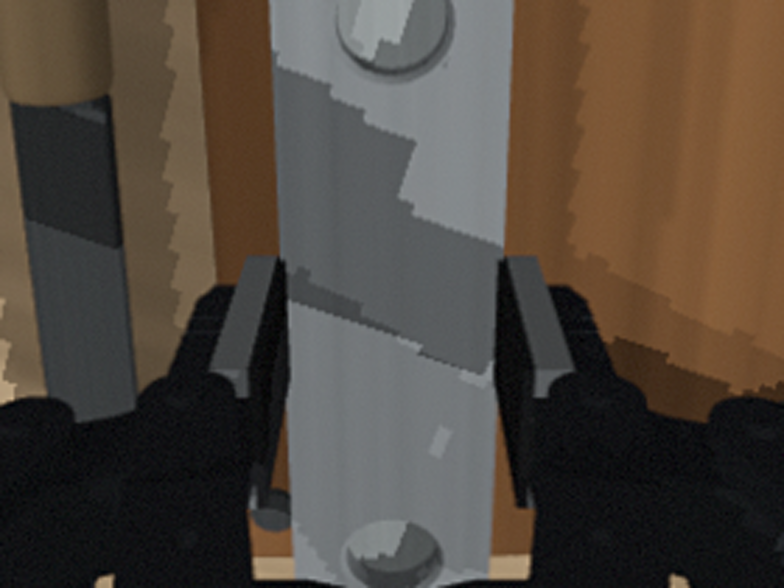

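View pics/k_scene.png

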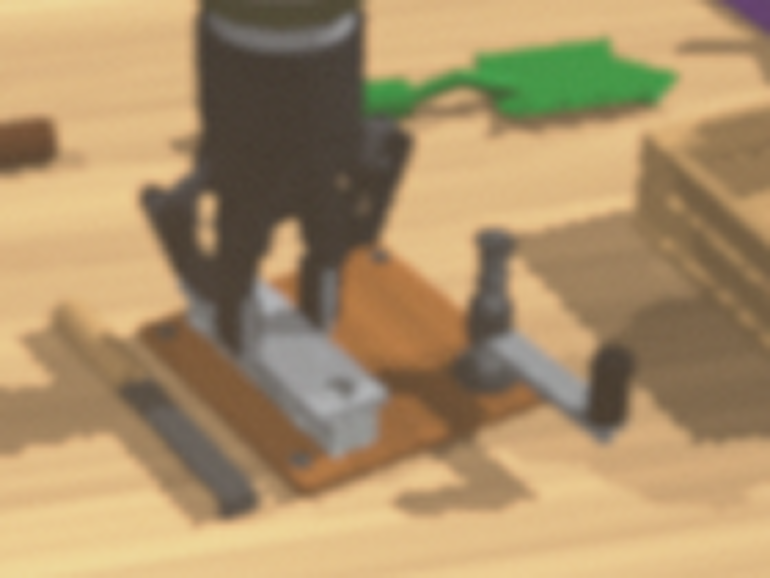

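```bash
python3 -m handwheel '[{"delta_pos":[0,-0.2,0],"twist":[0,0,0],"jaw":0.35},{"delta_pos":[0,-0.5,0],"twist":[0,0,0],"jaw":0.35},{"delta_pos":[0,-1,0],"twist":[0,0,0],"jaw":0.35},{"delta_pos":[0,-1.5,0],"twist":[0,0,0],"jaw":0.35},{"delta_pos":[0,-2.2,0],"twist":[0,0,0],"jaw":0.35},{"delta_pos":[0,-3,0],"twist":[0,0,0],"jaw":0.35},{"delta_pos":[0,-4,0],"twist":[0,0,0],"jaw":0.35},{"delta_pos":[0,-5,0],"twist":[0,0,0],"jaw":0.35},{"delta_pos":[0,-6,0],"twist":[0,0,0],"jaw":0.35},{"delta_pos":[0,-6,0],"twist":[0,0,0],"jaw":0.35}]'
python3 - <<'E'
from h import *
s,p,_=now(); print(p,s['force'],s['wrist_torque'],s['grip_width'])
b=0.238;N=np.array([[np.cos(b),-np.sin(b)],[np.sin(b),np.cos(b)]]);T=N@np.array([0,45])+np.array([527.5,-368.6])
print(T,delta([*T,90],b+np.pi/2))
from rig import imaging
for n in('scene','wrist'):
    c=imaging.capture(n);pickle.dump(c,open(f'l_{n}.pkl','wb'))
    if n=='scene': crop(c,280,195,420,300,5.5,f'pics/l_{n}.png')
    else: cv2.imwrite('pics/l_wrist.png',c["frame"][:,:,::-1])
E
```

```text
time_s: 11.73
eef_pos: [559.3, 14.9, 91.8]
ee_rot: [-0.415, 0.417, 0.572, -0.571]
force: [0.9, 0.2, -0.5]
grip_width: 0.395
[559.29157929  14.90667843  91.84411342] [ 0.88690578  0.16039298 -0.49068506] [ 0.01307604 -0.04904916 -0.01042386] 0.39515924645376677
[ 516.89082356 -324.86848533] (array([-31.03,   0.19,  14.47]), array([ 0.004,  0.074, -0.002]))
```

View pics/l_scene.png

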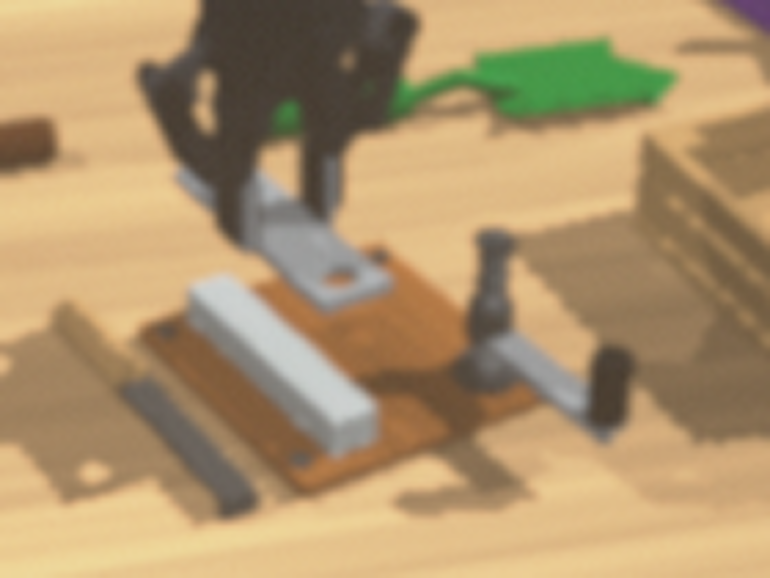

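View pics/l_wrist.png

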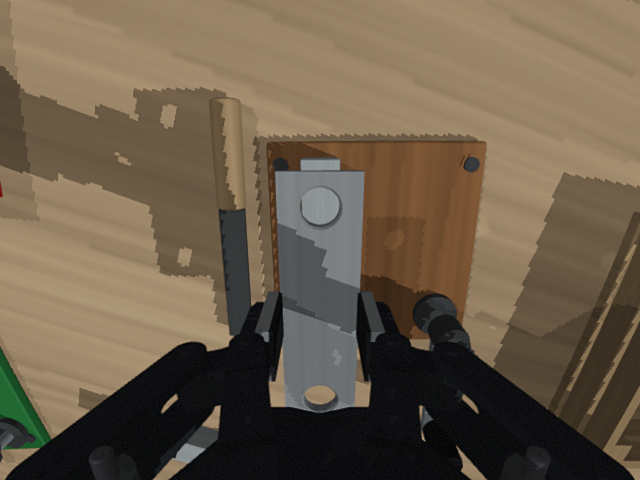

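```bash
cat > tilt.py <<'E'
from h import *
import sys
def tilt(c,lo,hi,box):
    X=cloud(c); hsv=cv2.cvtColor(c["frame"],cv2.COLOR_RGB2HSV); x0,y0,x1,y1=box
    m=np.zeros(X.shape[:2],bool); m[y0:y1,x0:x1]=1; m&=(X[:,:,2]>lo)&(X[:,:,2]<hi)&(hsv[:,:,1]<60)&(hsv[:,:,2]>60)
    P=X[m]; k,*_=np.linalg.lstsq(np.c_[P[:,:2]-P[:,:2].mean(0),np.ones(len(P))],P[:,2],rcond=None)
    print(len(P),'z',k[2],'slope along strap',k[:2]@M[:,0],'across',k[:2]@M[:,1],'centre',P.mean(0))
E
python3 - <<'E'
from tilt import *
tilt(load('l_wrist.pkl'),80,115,(282,175,358,400))
tilt(load('i_wrist.pkl'),30,42,(290,160,342,330))
E
```

```text
15281 z 96.7329679212545 slope along strap 0.004030799519390518 across -0.0027617221389827436 centre [549.31749747  11.79869184  96.73296792]
8123 z 35.5746541809939 slope along strap 0.0015787779785561805 across -0.0019669427569715746 centre [551.42720296  12.84220598  35.57465418]
```

```bash
python3 -m handwheel '[{"delta_pos":[-0.5,-0.3,0.2],"twist":[0,0,0],"jaw":0.35},{"delta_pos":[-1.5,-0.5,0.7],"twist":[0,0,0],"jaw":0.35},{"delta_pos":[-3,-0.5,1.4],"twist":[0,0.01,0],"jaw":0.35},{"delta_pos":[-5,-0.5,2.3],"twist":[0,0.01,0],"jaw":0.35},{"delta_pos":[-7.2,-0.5,3.3],"twist":[0,0.02,0],"jaw":0.35},{"delta_pos":[-9.5,-0.5,4.4],"twist":[0,0.03,0],"jaw":0.35},{"delta_pos":[-11.8,-0.5,5.5],"twist":[0,0.04,0],"jaw":0.35},{"delta_pos":[-14.1,-0.5,6.6],"twist":[0,0.05,0],"jaw":0.35},{"delta_pos":[-16.3,-0.5,7.6],"twist":[0,0.06,0],"jaw":0.35},{"delta_pos":[-18.3,-0.5,8.5],"twist":[0,0.07,0],"jaw":0.35}]'
python3 - <<'E'
from h import *
s,p,_=now(); print(p,s['force'],s['grip_width'])
b=0.238;N=np.array([[np.cos(b),-np.sin(b)],[np.sin(b),np.cos(b)]]);T=N@np.array([0,45])+np.array([527.5,-368.6])
print(T,delta([*T,95],b+np.pi/2))
E
```

```text
time_s: 12.67
eef_pos: [532.6, -187.6, 94.1]
ee_rot: [0.437, -0.436, -0.556, 0.557]
force: [0.3, 0.1, -3.0]
grip_width: 0.399
[ 532.63952477 -187.59171252   94.06416951] [ 0.28710942  0.09672444 -2.96028171] 0.3987277632313065
[ 516.89082356 -324.86848533] (array([-12.96,  -0.09,   4.8 ]), array([-0.001,  0.003,  0.   ]))
```

```bash
python3 -m handwheel '[{"delta_pos":[-1.8,0,0.7],"twist":[0,0,0],"jaw":0.35},{"delta_pos":[-3.8,0,1.4],"twist":[0,0,0],"jaw":0.35},{"delta_pos":[-5.8,0,2.1],"twist":[0,0,0],"jaw":0.35},{"delta_pos":[-7.8,0,2.9],"twist":[0,0,0],"jaw":0.35},{"delta_pos":[-9.5,0,3.6],"twist":[0,0,0],"jaw":0.35},{"delta_pos":[-11,0,4.2],"twist":[0,0,0],"jaw":0.35},{"delta_pos":[-12,0,4.5],"twist":[0,0,0],"jaw":0.35},{"delta_pos":[-12.7,0,4.7],"twist":[0,0,0],"jaw":0.35},{"delta_pos":[-12.9,0,4.8],"twist":[0,0,0],"jaw":0.35},{"delta_pos":[-12.9,0,4.8],"twist":[0,0,0],"jaw":0.35}]'
python3 - <<'E'
from h import *
s,p,_=now(); print(p,s['force'],s['grip_width'])
b=0.238;N=np.array([[np.cos(b),-np.sin(b)],[np.sin(b),np.cos(b)]]);T=N@np.array([0,45])+np.array([527.5,-368.6])
print('tray coords',N.T@(p[:2]-np.array([527.5,-368.6])),delta([*T,30],b+np.pi/2))
from rig import imaging
for n in('top','scene','wrist'):
    c=imaging.capture(n);pickle.dump(c,open(f'm_{n}.pkl','wb'))
    if n=='scene': crop(c,100,195,270,325,4.5,f'pics/m_{n}.png')
    elif n=='top':crop(c,360,170,540,305,4.2,f'pics/m_{n}.png')
    else: cv2.imwrite('pics/m_wrist.png',c["frame"][:,:,::-1])
E
```

```text
time_s: 13.5
eef_pos: [517.8, -322.0, 94.1]
ee_rot: [-0.436, 0.436, 0.557, -0.557]
force: [0.8, -0.4, -1.8]
grip_width: 0.399
[ 517.78658166 -321.98738561   94.09625549] [ 0.77710662 -0.36576612 -1.80947353] 0.39934105491438376
tray coords [ 1.54975452 47.5887022 ] (array([-0.26,  6.41,  0.16]), array([-0.   ,  0.004,  0.   ]))
```

View pics/m_scene.png

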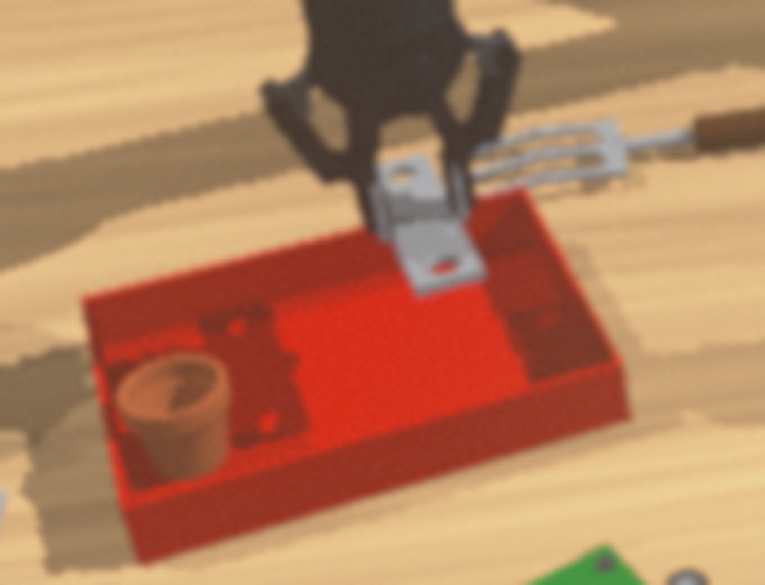

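View pics/m_wrist.png

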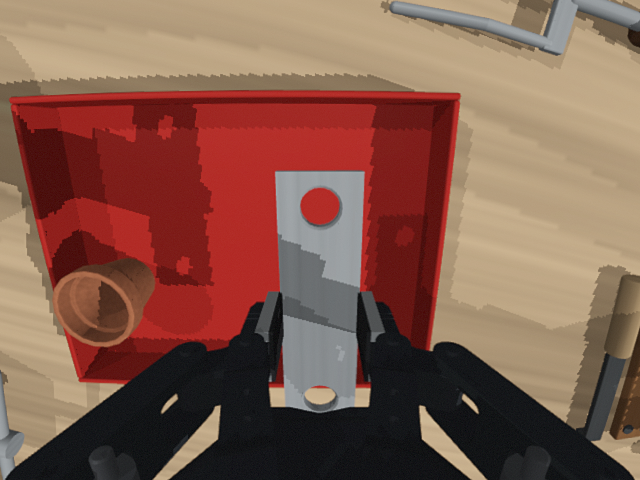

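View pics/m_top.png

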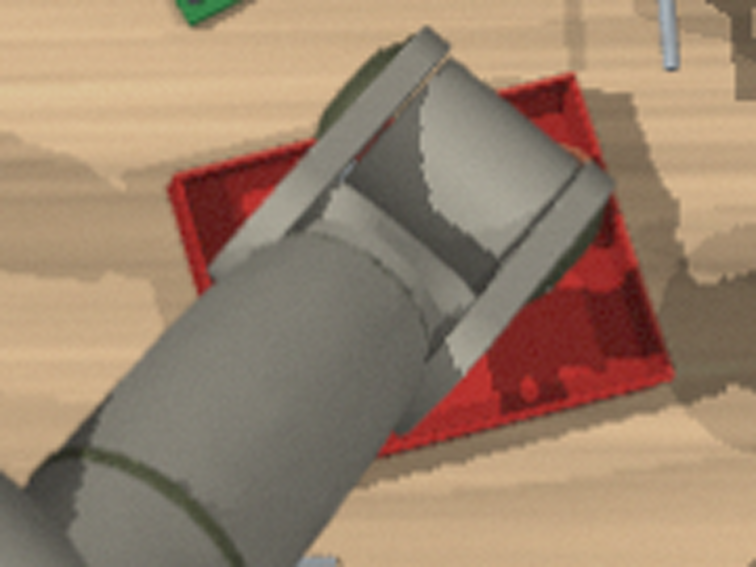

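Run:
```python
from h import *
c=load('m_wrist.pkl');b=0.238;N=np.array([[np.cos(b),-np.sin(b)],[np.sin(b),np.cos(b)]])
q=plane(c,[(12,98),(460,95),(80,382),(432,350)],40)[:,:2]; print(((q-np.array([527.5,-368.6]))@N).round(1))
```

```text
[[ -99.8 -130.4]
 [ -99.   125.6]
 [  98.5 -131.9]
 [  66.1  127.6]]
```

```bash
python3 -m handwheel '[{"delta_pos":[-0.2,0.7,0.1],"twist":[0,0.004,0],"jaw":0.35},{"delta_pos":[-0.2,1.7,0.1],"twist":[0,0.004,0],"jaw":0.35},{"delta_pos":[-0.2,3,0.1],"twist":[0,0.004,0],"jaw":0.35},{"delta_pos":[-0.2,4.3,0.1],"twist":[0,0.004,0],"jaw":0.35},{"delta_pos":[-0.2,5.5,0.1],"twist":[0,0.004,0],"jaw":0.35},{"delta_pos":[-0.2,6.5,0.1],"twist":[0,0.004,0],"jaw":0.35},{"delta_pos":[-0.2,7.3,0.1],"twist":[0,0.004,0],"jaw":0.35},{"delta_pos":[-0.2,7.8,0.1],"twist":[0,0.004,0],"jaw":0.35},{"delta_pos":[-0.2,7.9,0.1],"twist":[0,0.004,0],"jaw":0.35},{"delta_pos":[-0.2,7.9,0.1],"twist":[0,0.004,0],"jaw":0.35}]'
python3 - <<'E'
from h import *
s,p,R0=now(); print(p,s['force'],s['grip_width'],R0[:,1].round(4))
E
```

```text
time_s: 14.48
eef_pos: [517.4, -324.2, 15.2]
ee_rot: [0.437, -0.437, -0.556, 0.556]
force: [-0.0, -0.4, -1.8]
grip_width: 0.401
[ 517.42245343 -324.18983599   15.19934878] [-0.01606485 -0.39645476 -1.7610753 ] 0.4006244434850879 [ 0.e+00 -1.e-04 -1.e+00]
```

```bash
python3 -m handwheel '[{"delta_pos":[0,0.2,0],"twist":[0,0,0],"jaw":0.35},{"delta_pos":[0,0.4,0],"twist":[0,0,0],"jaw":0.35},{"delta_pos":[0,0.6,0],"twist":[0,0,0],"jaw":0.35},{"delta_pos":[0,0.75,0],"twist":[0,0,0],"jaw":0.35},{"delta_pos":[0,0.85,0],"twist":[0,0,0],"jaw":0.35},{"delta_pos":[0,0.9,0],"twist":[0,0,0],"jaw":0.35},{"delta_pos":[0,0.95,0],"twist":[0,0,0],"jaw":0.35},{"delta_pos":[0,0.95,0],"twist":[0,0,0],"jaw":0.35},{"delta_pos":[0,0.95,0],"twist":[0,0,0],"jaw":0.35},{"delta_pos":[0,0.95,0],"twist":[0,0,0],"jaw":0.35}]'
```

```text
time_s: 15.32
eef_pos: [517.4, -324.2, 5.8]
ee_rot: [0.437, -0.437, -0.556, 0.556]
force: [-0.3, -0.6, -2.2]
grip_width: 0.397
```

```bash
python3 -m handwheel '[{"delta_pos":[0,0.03,0],"twist":[0,0,0],"jaw":0.35},{"delta_pos":[0,0.06,0],"twist":[0,0,0],"jaw":0.35},{"delta_pos":[0,0.09,0],"twist":[0,0,0],"jaw":0.35},{"delta_pos":[0,0.12,0],"twist":[0,0,0],"jaw":0.35},{"delta_pos":[0,0.12,0],"twist":[0,0,0],"jaw":0.35},{"delta_pos":[0,0.12,0],"twist":[0,0,0],"jaw":0.35},{"delta_pos":[0,0.12,0],"twist":[0,0,0],"jaw":0.35},{"delta_pos":[0,0.12,0],"twist":[0,0,0],"jaw":0.35},{"delta_pos":[0,0.12,0],"twist":[0,0,0],"jaw":0.35},{"delta_pos":[0,0.12,0],"twist":[0,0,0],"jaw":0.35}]'
python3 - <<'E'
from h import *
s,p,R0=now(); print(p,s['force'],s['wrist_torque'])
E
```

```text
time_s: 16.15
eef_pos: [517.3, -324.2, 4.6]
ee_rot: [0.437, -0.437, -0.556, 0.556]
force: [-0.0, 0.2, -1.9]
grip_width: 0.399
[ 517.34488599 -324.16367034    4.55430557] [-0.03106805  0.19439656 -1.87367074] [-0.02585667  0.07419542 -0.06515438]
```

```bash
python3 -m handwheel '[{"delta_pos":[0,0.01,0],"twist":[0,0,0],"jaw":0.35},{"delta_pos":[0,0.02,0],"twist":[0,0,0],"jaw":0.35},{"delta_pos":[0,0.03,0],"twist":[0,0,0],"jaw":0.35},{"delta_pos":[0,0.04,0],"twist":[0,0,0],"jaw":0.35},{"delta_pos":[0,0.05,0],"twist":[0,0,0],"jaw":0.35},{"delta_pos":[0,0.06,0],"twist":[0,0,0],"jaw":0.35},{"delta_pos":[0,0.07,0],"twist":[0,0,0],"jaw":0.35},{"delta_pos":[0,0.07,0],"twist":[0,0,0],"jaw":0.35},{"delta_pos":[0,0.07,0],"twist":[0,0,0],"jaw":0.35},{"delta_pos":[0,0.07,0],"twist":[0,0,0],"jaw":0.35}]'
python3 - <<'E'
from h import *
s,p,R0=now(); print(p,s['force'],s['wrist_torque'])
from rig import imaging
c=imaging.capture('wrist');crop(c,180,200,460,410,2.8,'pics/n_wrist.png')
E
```

```text
time_s: 16.98
eef_pos: [517.4, -324.2, 3.9]
ee_rot: [0.437, -0.437, -0.556, 0.556]
force: [0.5, 0.2, -2.2]
grip_width: 0.395
[ 517.36201526 -324.15223109    3.87053702] [ 0.4509106   0.21225436 -2.17142062] [ 0.02265643  0.03399277 -0.04399574]
```

View pics/n_wrist.png

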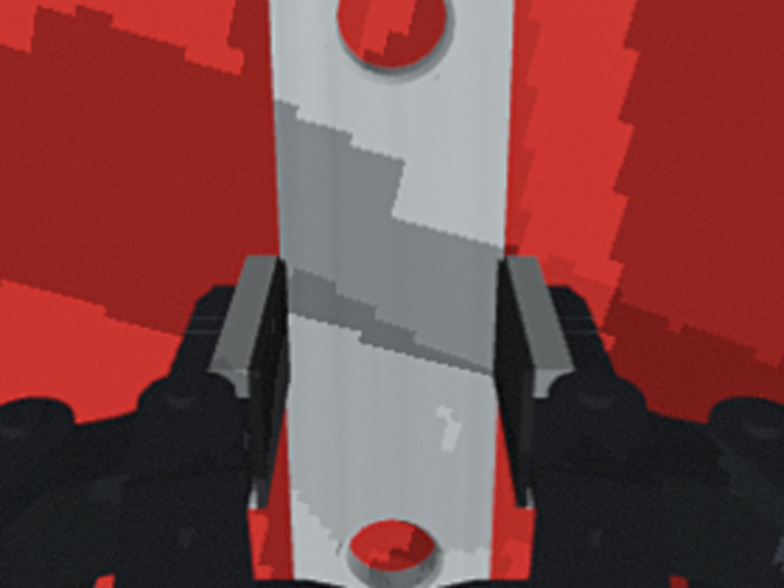

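```bash
python3 -m handwheel '[{"delta_pos":[0,0.01,0],"twist":[0,0,0],"jaw":0.35},{"delta_pos":[0,0.02,0],"twist":[0,0,0],"jaw":0.35},{"delta_pos":[0,0.03,0],"twist":[0,0,0],"jaw":0.35},{"delta_pos":[0,0.04,0],"twist":[0,0,0],"jaw":0.35},{"delta_pos":[0,0.05,0],"twist":[0,0,0],"jaw":0.35},{"delta_pos":[0,0.05,0],"twist":[0,0,0],"jaw":0.35},{"delta_pos":[0,0.05,0],"twist":[0,0,0],"jaw":0.35},{"delta_pos":[0,0.05,0],"twist":[0,0,0],"jaw":0.35},{"delta_pos":[0,0.05,0],"twist":[0,0,0],"jaw":0.35},{"delta_pos":[0,0.05,0],"twist":[0,0,0],"jaw":0.35}]'
```

```text
time_s: 17.87
eef_pos: [517.4, -324.2, 3.7]
ee_rot: [0.437, -0.437, -0.556, 0.556]
force: [-2.2, 1.6, 5.1]
grip_width: 0.402
```

```bash
python3 -m handwheel '[{"delta_pos":[0,-0.03,0],"twist":[0,0,0],"jaw":0.42},{"delta_pos":[0,-0.05,0],"twist":[0,0,0],"jaw":0.45},{"delta_pos":[0,-0.05,0],"twist":[0,0,0],"jaw":0.5},{"delta_pos":[0,-0.05,0],"twist":[0,0,0],"jaw":0.55},{"delta_pos":[0,-0.05,0],"twist":[0,0,0],"jaw":0.6},{"delta_pos":[0,-0.05,0],"twist":[0,0,0],"jaw":0.6},{"delta_pos":[0,-0.3,0],"twist":[0,0,0],"jaw":0.6},{"delta_pos":[0,-0.8,0],"twist":[0,0,0],"jaw":0.6},{"delta_pos":[0,-1.6,0],"twist":[0,0,0],"jaw":0.6},{"delta_pos":[0,-2.5,0],"twist":[0,0,0],"jaw":0.6}]'
python3 - <<'E'
from h import *
from rig import imaging
s,p,R0=now(); print(p,s['force'])
c=imaging.capture('wrist');cv2.imwrite('pics/o_wrist.png',c["frame"][:,:,::-1])
E
```

```text
time_s: 18.7
eef_pos: [517.3, -324.1, 29.1]
ee_rot: [0.437, -0.437, -0.556, 0.556]
force: [-0.0, -0.8, 0.5]
grip_width: 0.6
[ 517.34608614 -324.11757895   29.12554161] [-0.02455484 -0.7576763   0.51286055]
```

View pics/o_wrist.png

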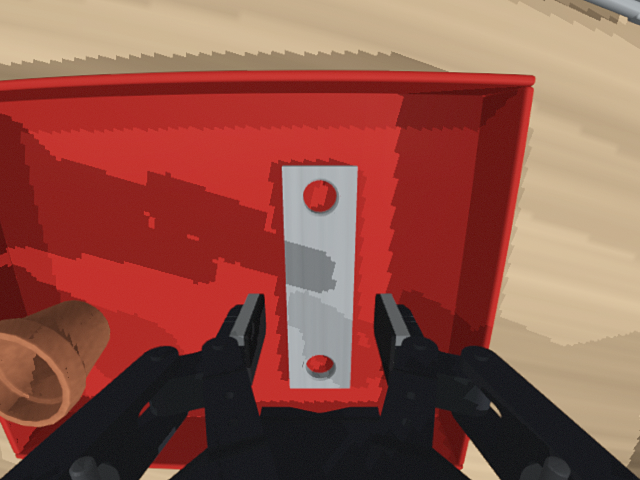

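Released; the strap lies flat on the tray floor. I'll raise the arm and move it aside so the cameras can see.

```bash
python3 -m handwheel '[{"delta_pos":[0,-2,0],"twist":[0,0,0],"jaw":0.6},{"delta_pos":[0,-5,0],"twist":[0,0,0],"jaw":0.6},{"delta_pos":[0,-8,0],"twist":[0,0,0],"jaw":0.6},{"delta_pos":[0,-11,0],"twist":[0,0,0],"jaw":0.6},{"delta_pos":[0,-14,0],"twist":[0,0,0],"jaw":0.6},{"delta_pos":[0,-16,2],"twist":[0,0,0],"jaw":0.6},{"delta_pos":[0,-18,5],"twist":[0,0,0],"jaw":0.6},{"delta_pos":[0,-18,9],"twist":[0,0,0],"jaw":0.6},{"delta_pos":[0,-18,13],"twist":[0,0,0],"jaw":0.6},{"delta_pos":[0,-18,16],"twist":[0,0,0],"jaw":0.6}]'
python3 - <<'E'
from h import *
from rig import imaging
s,p,R0=now(); print(p,s['force'],R0.round(2))
for n in('top','scene','wrist'):
    c=imaging.capture(n);pickle.dump(c,open(f'p_{n}.pkl','wb'));cv2.imwrite(f'pics/p_{n}.png',c["frame"][:,:,::-1])
E
```

```text
time_s: 19.58
eef_pos: [359.6, -362.1, 209.3]
ee_rot: [0.437, -0.438, -0.556, 0.556]
force: [-0.6, 0.0, -0.2]
grip_width: 0.601
[ 359.60873054 -362.06498817  209.25496936] [-0.55289614  0.02608261 -0.16926811] [[-0.24  0.   -0.97]
 [ 0.97 -0.   -0.24]
 [-0.   -1.   -0.  ]]
```

View pics/p_top.png

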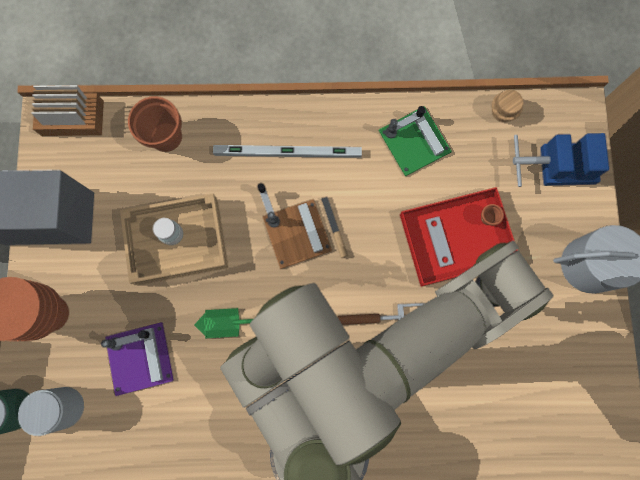

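View pics/p_scene.png

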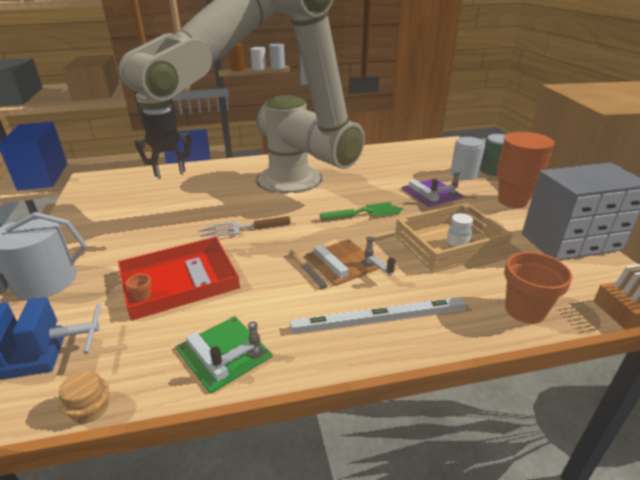

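Run:
```python
from h import *
a,c=load('a_top.pkl'),load('p_top.pkl'); X=cloud(c)
f=c["frame"];hsv=cv2.cvtColor(f,cv2.COLOR_RGB2HSV); m=np.zeros(f.shape[:2],np.uint8); m[212:272,422:460]=(hsv[212:272,422:460,1]<70)
ct=max(cv2.findContours(m,cv2.RETR_EXTERNAL,cv2.CHAIN_APPROX_NONE)[0],key=cv2.contourArea)
r=cv2.minAreaRect(plane(c,ct[:,0],10)[:,:2].astype(np.float32));print('strap',r)
P=X[m>0];k=np.linalg.lstsq(np.c_[P[:,:2]-P[:,:2].mean(0),np.ones(len(P))],P[:,2],rcond=None)[0];print('z',k[2],'slope',k[:2])
# movement of others: differing pixels away from arm
d=np.abs(a["frame"].astype(int)-f).max(2)>60
for n,(x0,y0,x1,y1) in dict(tray=(395,180,525,222),pot=(475,198,510,232),file=(320,192,350,262),level=(205,140,370,162),jar=(145,212,190,250),trowel=(192,305,245,342)).items(): print(n,d[y0:y1,x0:x1].sum())
s0,s1=load('a_scene.pkl'),load('p_scene.pkl'); e=np.abs(s0["frame"].astype(int)-s1["frame"]).max(2)>60
for n,(x0,y0,x1,y1) in dict(tray=(115,238,185,318),fork=(195,214,295,240),trowel=(310,200,405,225),jar=(440,210,480,250),file=(285,245,328,290)).items(): print('scene',n,e[y0:y1,x0:x1].sum())
```

```text
strap ((519.533447265625, -322.400146484375), (130.8777618408203, 36.99895477294922), 13.569084167480469)
 ** On entry to DLASCL parameter number  4 had an illegal value
 ** On entry to DLASCL parameter number  4 had an illegal valueTraceback (most recent call last):
  File "<stdin>", line 6, in <module>
    x, resids, rank, s = _umath_linalg.lstsq(a, b, rcond,
                         ~~~~~~~~~~~~~~~~~~~^^^^^^^^^^^^^
                                             signature=signature)
                                             ^^^^^^^^^^^^^^^^^^^^
    raise LinAlgError("SVD did not converge in Linear Least Squares")
numpy.linalg.LinAlgError: SVD did not converge in Linear Least Squares
```

Run:
```python
from h import *
a,c=load('a_top.pkl'),load('p_top.pkl'); X=cloud(c)
f=c["frame"];hsv=cv2.cvtColor(f,cv2.COLOR_RGB2HSV); m=np.zeros(f.shape[:2],np.uint8); m[212:272,422:460]=(hsv[212:272,422:460,1]<70)
P=X[m>0];P=P[np.isfinite(P[:,2])];k=np.linalg.lstsq(np.c_[P[:,:2]-P[:,:2].mean(0),np.ones(len(P))],P[:,2],rcond=None)[0];print('z',k[2],'slope',k[:2])
d=np.abs(a["frame"].astype(int)-f).max(2)>60
for n,(x0,y0,x1,y1) in dict(tray=(395,180,525,215),pot=(475,198,510,225),file=(320,192,350,262),level=(205,140,370,162),jar=(145,212,190,250),trowel=(192,305,240,342)).items(): print(n,d[y0:y1,x0:x1].sum())
s0,s1=load('a_scene.pkl'),load('p_scene.pkl'); e=np.abs(s0["frame"].astype(int)-s1["frame"]).max(2)>60
for n,(x0,y0,x1,y1) in dict(tray=(115,238,185,318),fork=(195,214,295,240),trowel=(310,200,405,225),jar=(440,210,480,250),file=(285,245,328,290)).items(): print('scene',n,e[y0:y1,x0:x1].sum())
```

```text
z 10.003417115174612 slope [-0.00171979 -0.00856933]
tray 0
pot 0
file 119
level 0
jar 0
trowel 0
scene tray 0
scene fork 181
scene trowel 0
scene jar 0
scene file 6
```

Run:
```python
from h import *
a,c=load('a_top.pkl'),load('p_top.pkl');s0,s1=load('a_scene.pkl'),load('p_scene.pkl')
t=lambda c,x0,y0,x1,y1,s: cv2.resize(c["frame"][y0:y1,x0:x1,::-1],None,fx=s,fy=s,interpolation=cv2.INTER_CUBIC)
A=np.hstack([t(a,310,190,360,265,4),t(c,310,190,360,265,4)]); B=np.vstack([t(s0,190,210,300,242,4),t(s1,190,210,300,242,4)])
im=np.zeros((max(len(A),len(B)),A.shape[1]+B.shape[1],3),np.uint8);im[:len(A),:A.shape[1]]=A;im[:len(B),A.shape[1]:]=B;cv2.imwrite('pics/q.png',im)
```

```text
(no output)
```

View pics/q.png

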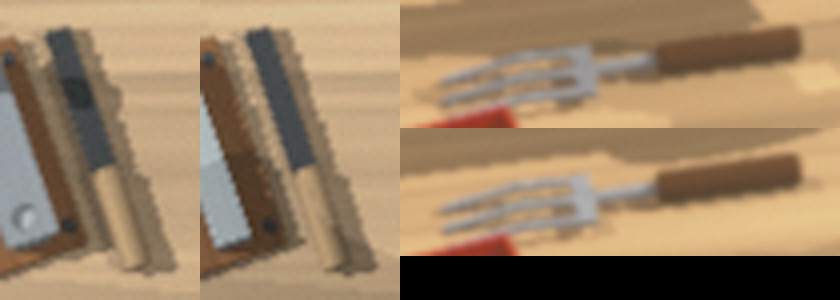

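The before and after crops of the file and fork match in position; only the shadows differ. The robot touches nothing, so I'm handing in.

```bash
python3 -c "
from rig import ctrl; print(ctrl.finish_job())"
```

```text
the job is handed in; nothing more can be done
None
```

The job is done and handed in at about 20 s of the 61 s allowed. I lifted the finger about 16 mm by its knob, and the strap stayed on its bed. I then swung the finger about 1.58 rad (tool angle), let it down and released it. I gripped the strap by its edges, carried it to the tray and lowered it until I felt floor contact (about 5 N) before opening the jaws.

**Last checks:**
- **Strap:** it lies flat in the empty +y end of the tray, with its top at 10.0 mm as it should be. The slope is under 0.01, and its measured size is 131 x 37 mm.
- **Tray, pot, level, jar, trowel:** the before and after pictures show no change.
- **File and fork:** the picture comparison flagged some changed pixels. Side by side, these are only shadows and both tools are in the same place.
- **Clip finger:** it stays aside and down.
- **Robot:** the gripper is empty, about 210 mm above the bench and touching nothing.

The first top-view estimate of the knob was about 2.4 mm off along the bed compared with where the jaws closed. I corrected it before swinging the finger.

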